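# Raise the stamp case window to its marker

## Robot

A 6-joint arm with a two-finger parallel gripper is mounted at the origin on the work surface. World frame = base frame: x ahead of the robot, y to its left, z up, the work surface at z = 0. Lengths are in m, angles in rad, forces in N, time in s.
With the tool pointing down it reaches from about 0.15 to 0.775 m from the base axis. Payload 6.1 kg.
Tool frame: the origin (TCP) lies at the centre of the arm's flange, where the gripper is bolted on; the fingertips stand 173 mm ahead of it and the grasp point (between the pads) lies 155 mm ahead of it; z points along the fingers, y is the direction in which the jaws open and shut (so a half turn about z gives the same grasp; the last joint's range is limited). The gripper opens to 85 mm and grips with 20 to 120 N. Pads are 22 mm wide; open, the fingers measure 114 mm over their backs; the gripper's body (76 mm by 85 mm) begins 54 mm behind the grasp point. The pads swing forward as they close: fully open they stand 13 mm farther back than shut.
Start: joints at [1.1, 0.126, -0.04, 1.405, 0, 1.571], TCP at [0.238, 0.468, 0.405] pointing down, gripper open.
Joint ranges: [-2.72, 2.72], [-0.95, 1.95], [-1.27, 1.35], [-1.78, 2.02], [-1.46, 1.47], [-3.14, 3.14]. Speed limits (rad/s): [2.39, 2.39, 3.01, 3.14, 3.14, 3.14].

## Interface

Orientations are given as a unit quaternion [w, x, y, z].
In Python, from workcell import env gives the robot as it stands.
- The arm moves only by the tool play_rows, never from a script. Its argument "plan" is a list of rows, each a list of 7 numbers: the shift along the world's x, y, z in m, then the turn, a rotation vector about the world's x, y, z in degrees, then the finger opening in m, from 0 to 0.0854. A call has 1 to 20 rows; each row shifts and turns the commanded pose from where the row before left it; what a row does not reach is not made up. A row lasts 1/12 s, in which the tool goes at most 41.7 mm and 7.16 degrees, less where a joint would pass 70% of its speed; a pose out of reach is approached as far as the arm can. A call is refused whole if a number of a shift passes 0.0417 or a number of a turn 7.16, either way. A call with a gripper value outside its range is refused whole. The fingers move at their own pace and stop on an object; the grip force is fixed at half the most. Time passes only in rows, so rows that do not move let the fingers close. It gives the time, the measured TCP pose, the force and the opening at its end, in the units of the state.
- env.state(): the state, without advancing time (a new reading comes with each control period).
- env.capture(name): name is "scene" or "top"; returns a dict with "pixels" (400x640x3 uint8, red, green, blue), "z_map" (400x640 float32, m along the optical axis (not along the pixel's ray), 0 where there is no reading), "intrinsics" (3x3 intrinsics, pixels), "world_from_camera" (4x4, takes a point from camera to world coordinates). Camera axes: x right, y down, z forward; pixel columns grow to the right and rows downward; lengths in m; the calibration is good to about 2 mm. A picture is of the moment at which its call begins.
- env.job_done(): hands the job in, once; it reports no verdict.
Trained networks look in a picture, given as the dict that the camera call returned (one of the last four; its "shot" number tells which), for a name from the list of things; names that differ only in an ending like _2 or _b are one class to them, and where a whole thing is asked for, a point or a joint stands for the part that bears it (a point fixed in the world has none). Each returns a list of dicts, best first, with "p" (0 to 1); they miss things now and then, are a little off and sometimes report something else, mostly with a low value. They report only what shows in the picture. A call takes as long as a camera call.
- env.silhouettes(thing, picture): "region" (400x640 bool, what is visible of it) and "rect" ([left, top, width, height] in pixels, round what is visible of it).
The state is a dict: "clock": time; "qpos": joint angles; "qd": joint speeds; "joint_torque": joint torques, N m; "position": TCP position; "tcp_rot": TCP orientation; "force": force on the tool from outside, world axes, zero at the start; "ft_torque": the same for the moment, N m; "opening": opening from 0.0 (shut) to 1.0 (fully open).
Only numpy, scipy, OpenCV 4.12 (cv2) and the standard library are available. Lean on these libraries where they do the work, as an engineer would, in place of code of your own. Each camera call takes 0.05 s, during which the arm holds its last target.

## Task

Open the sloping glass window of the stamp case: with your fingers under the lip along its lower edge, push it up until the end of the lip is level with the point of the pin clipped to the left side bar, then take your hand away and leave it standing there. Push only, do not grip the lip; leave the pin clip and the things standing around the case where they are.

Things in the scene. Friction and masses are not known exactly. Their poses are not given: they have to be found in the camera images.
- case: Stamp case, fixed to the table, grey laminate, aluminium and glass: 261 mm deep, 360 wide, 346 tall. Origin on the table at mid width, 140 mm behind the apron's front face; x front to back (away from the robot), y left, z up. The upright apron is 70 mm tall; from its top the front slopes up and back, 50 degrees above level. The sash slides on this slope between two 26 mm side bars
- sash (a joint): travel of the glass sash up the slope, m: 0 shut, 0.165 at the top stop. Each metre is 0.643 m along the case's x and 0.766 m up. Counterweighted: it moves with 2 to 5 N along the slope (more if pushed fast), stays wherever it is left and does not fall back
- lip_nose (a point): middle of the lip's free lower edge. The lip is a black strip along the sash's bottom edge, 250 mm long (case's y), 12 mm thick, its underside standing 45 mm square out from the sash (towards the robot and up). Axes: x up the slope, y left, z out. A finger pointing down, or leaning with its tip away from the robot, fits in front of and under this edge: 50 mm are free vertically between edge and case
- lip_end (a point): mid thickness of the lip's left end face, the end by the pin: 125 mm to +y of the lip's middle, 35 mm out from the sash, 6 mm up the slope from the underside; moves with the sash; axes as lip_nose
- mark_tip (a point): point of the marker pin: a brass clip, 26 x 36 mm, on the case's left side bar, with a pointed pin 38 mm long, 12 mm thick, pointing right at the path of the lip's end and clearing it by 5 mm. Its place along the bar differs from run to run. Axes: x up the slope, y left, z out; the lip is level with the pin when lip_end and this point agree along x
- ink_pad: Bystander: flat black stamp ink pad, 70 x 110 x 14 mm, in front of the case (origin: centre of its underside)
- stamp: Bystander: wooden rubber stamp: block 50 x 32 x 22 mm with a turned knob, 64 mm tall in all, in front of the case, towards its right end seen from the robot (origin: centre of its underside)
- glue: Bystander: clear plastic glue bottle with white cap, 44 mm across, 125 mm tall, standing to the left of the case (origin: centre of its underside)
- pen_cup: Bystander: grey open pen cup, 72 mm across the rim, 95 mm tall, standing to the right of the case (origin: centre of its underside)
- stamp_box: Bystander: small closed cardboard box, 90 x 60 x 45 mm, in front of the case, towards its left end (origin: centre of its underside)
- stapler: Bystander: desk stapler, 150 x 36 mm, 55 mm tall, lying to the left of the case (origin: centre of its underside)

How it is judged:
By the outcome, as a careful person would: the job done as asked, in the order asked, and still so for the second after the job is handed in, with the robot touching nothing.
It also fails if it takes over 42 s, if anything falls off the work surface, if the arm or the gripper's body presses on something with over 40 N, if the wrist force passes 120 N, or if a joint passes its speed limit or range.

## Working session

There is one attempt and no reset: what is moved stays moved. The work goes in short steps, Python scripts to look and compute and a tool call to move; the robot and the scene stay as the last step left them, time stands still between calls to the robot, and variables do not carry over. Pictures are saved under pics/ and viewed, and the job is handed in when it is done.

Besides the shell and the picture viewer there is one more tool, called after "Call:" in YAML: its name, and indented under it one key for each argument. play_rows: Moves the arm, as the interface text tells. Its arguments: {"type":"object","properties":{"plan":{"type":"array","items":{"type":"array","items":{"type":"number"}}}},"required":["plan"]}

```bash
mkdir -p pics; ls; cat > h.py <<'E'
import numpy as np,cv2,pickle
from workcell import env
def grab(n,tag):
    d=env.capture(n); cv2.imwrite(f'pics/{tag}.png',d['pixels'][:,:,::-1]); pickle.dump({k:d[k] for k in d},open(f'{tag}.pkl','wb')); return d
def world(d,u,v,z=None):
    K=d['intrinsics'];T=d['world_from_camera']
    if z is None: z=d['z_map'][np.asarray(v,int),np.asarray(u,int)]
    u=np.asarray(u,float);v=np.asarray(v,float)
    p=np.stack([(u-K[0,2])/K[0,0]*z,(v-K[1,2])/K[1,1]*z,z],-1)
    return p@T[:3,:3].T+T[:3,3]
E
python3 - <<'E'
from h import *
for n in('scene','top'):
    d=grab(n,n+'0'); print(n,d['world_from_camera'].round(3).tolist(),d['intrinsics'].tolist())
    for t in('case','sash','lip_nose','lip_end','mark_tip','ink_pad','stamp','stamp_box','glue','stapler','pen_cup'):
        for r in env.silhouettes(t,d)[:2]:
            m=r['region']&(d['z_map']>0); v,u=np.nonzero(m); 
            if len(u): 
                p=world(d,u,v); print(t,round(r['p'],2),r['rect'],np.median(p,0).round(3),p.min(0).round(3),p.max(0).round(3))
print(env.state())
E
```

```text
pics
scene [[0.645, -0.623, 0.442, 0.046], [-0.764, -0.524, 0.376, -0.384], [-0.003, -0.581, -0.814, 0.994], [0.0, 0.0, 0.0, 1.0]] [[492.9647487813312, 0.0, 322.6265765379438], [0.0, 492.9647487813312, 202.46523839146707], [0.0, 0.0, 1.0]]
case 0.85 [243.7, 14.5, 208.9, 246.2] [0.638 0.041 0.214] [ 0.472 -0.116 -0.244] [1.216 0.735 0.353]
sash 0.72 [256.3, 81.1, 130.2, 140.7] [0.59  0.081 0.175] [ 0.49  -0.067  0.017] [0.683 0.27  0.243]
sash 0.31 [291.5, 255.7, 29.0, 28.8] [ 0.405 -0.025  0.023] [ 0.382 -0.043 -0.   ] [0.437 0.007 0.069]
lip_nose 0.74 [256.7, 81.2, 133.7, 139.8] [0.59  0.081 0.175] [ 0.49  -0.069  0.017] [0.683 0.259 0.245]
lip_end 0.83 [255.9, 81.9, 128.6, 139.4] [0.59  0.082 0.174] [ 0.49  -0.067  0.017] [0.683 0.27  0.243]
mark_tip 0.59 [264.0, 86.3, 17.4, 19.3] [0.627 0.256 0.224] [ 0.609  0.224 -0.003] [0.812 0.473 0.238]
ink_pad 0.92 [225.1, 215.3, 50.2, 44.3] [0.387 0.132 0.014] [ 0.346  0.078 -0.002] [0.432 0.194 0.021]
stamp 0.73 [291.2, 258.0, 29.0, 26.0] [ 0.406 -0.026  0.023] [ 0.382 -0.043 -0.001] [0.443 0.007 0.069]
stamp_box 0.61 [199.3, 171.1, 44.3, 
[... 2227 characters left out ...]
 -0.006] [ 0.555 -0.163  0.1  ]
{'clock': 1.2, 'qpos': array([ 1.09999874e+00,  1.25821417e-01, -3.96025892e-02,  1.40541286e+00,
        1.22245765e-06,  1.57079422e+00]), 'qd': array([-0.00102175, -0.0001948 ,  0.00075617,  0.00047374,  0.00124411,
       -0.00127176]), 'joint_torque': array([ 1.63543657e-03, -4.35723138e+01,  3.53093219e+01,  1.28053140e-03,
        6.01345619e-05,  1.35097725e-06]), 'position': array([0.23813211, 0.46787125, 0.4046821 ]), 'tcp_rot': array([-5.32183463e-06,  2.33229773e-01,  9.72421654e-01, -1.95678092e-05]), 'force': array([ 0.16595961,  0.26648557, -0.19538482]), 'ft_torque': array([-0.00293987,  0.04957128,  0.02667319]), 'opening': 0.9979845940877984}
```

```bash
python3 - <<'E'
import cv2
for n,(x,y,w,h) in {'scene0':(190,0,250,290),'top0':(160,60,280,220)}.items():
    im=cv2.imread(f'pics/{n}.png')[y:y+h,x:x+w]; s=min(800/w,600/h); cv2.imwrite(f'pics/{n}c.png',cv2.resize(im,None,fx=s,fy=s,interpolation=cv2.INTER_CUBIC)[:600,:800])
E
```

```text
(no output)
```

View pics/scene0c.png

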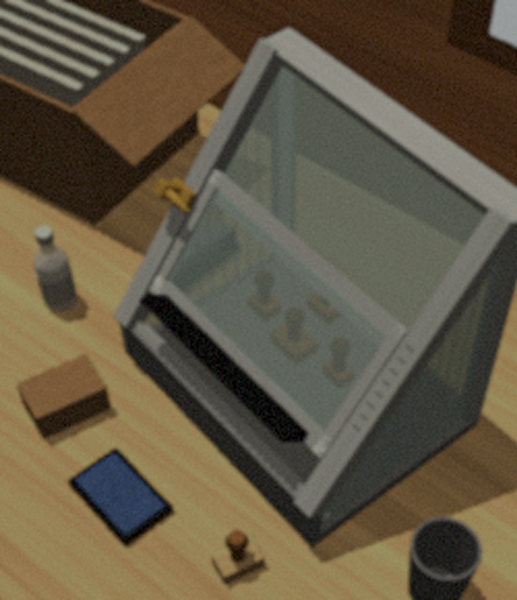

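View pics/top0c.png

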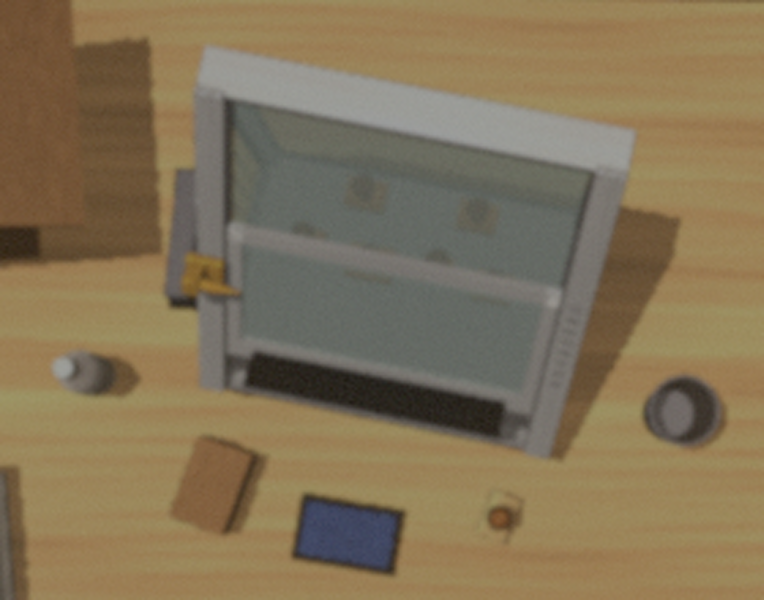

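```bash
cat >> h.py <<'E'
c5,s5=np.cos(np.radians(50)),np.sin(np.radians(50))
def tocase(p,pose):
    x,y,a=pose; q=p[...,:2]-[x,y]; c,s=np.cos(a),np.sin(a)
    X=q[...,0]*c+q[...,1]*s; Y=-q[...,0]*s+q[...,1]*c; Z=p[...,2]
    return np.stack([(X+.14)*c5+(Z-.07)*s5, Y, -(X+.14)*s5+(Z-.07)*c5],-1), np.stack([X,Y,Z],-1)
def fromcase(q,pose):
    s,Y,n=np.moveaxis(np.asarray(q,float),-1,0); X=s*c5-n*s5-.14; Z=.07+s*s5+n*c5
    x,y,a=pose;c,sn=np.cos(a),np.sin(a)
    return np.stack([x+X*c-Y*sn,y+X*sn+Y*c,Z],-1)
E
python3 - <<'E'
from h import *
v,u=np.mgrid[0:400,0:640]
for t in('scene0','top0'):
    d=pickle.load(open(t+'.pkl','rb')); P=world(d,u,v,d['z_map'])
    m=(abs(P[...,2]-.346)<.008)&(d['z_map']>0)&(P[...,0]>.5)&(P[...,0]<.9)
    n,l,st,_=cv2.connectedComponentsWithStats(m.astype(np.uint8)); k=1+np.argmax(st[1:,4]); q=P[l==k]
    r=cv2.minAreaRect(q[:,:2].astype(np.float32)*1000); print(t,len(q),q[:,2].mean(),r,cv2.boxPoints(r).tolist())
    # brass
    hsv=cv2.cvtColor(d['pixels'],cv2.COLOR_RGB2HSV)
    b=(hsv[...,1]>140)&(hsv[...,0]>14)&(hsv[...,0]<30)&(P[...,2]>.15)&(P[...,1]>.2)&(P[...,1]<.3)&(d['z_map']>0)
    print('brass',b.sum(),P[b].mean(0) if b.any() else '')
    bl=(hsv[...,2]<45)&(P[...,2]>.08)&(P[...,2]<.2)&(P[...,0]<.6)&(P[...,0]>.45)&(P[...,1]<.3)&(P[...,1]>-.12)
    print('black',bl.sum(),np.median(P[bl],0) if bl.any() else '')
E
```

```text
scene0 2780 0.34590681404362655 ((743.816650390625, 65.67498016357422), (362.81158447265625, 58.29114532470703), 79.27678680419922) [[681.4268188476562, -107.14004516601562], [738.7000122070312, -117.98597717285156], [806.2064819335938, 238.49000549316406], [748.9332885742188, 249.3359375]]
brass 275 [0.79004205 0.25068146 0.20852022]
black 1140 [0.5230894  0.08923868 0.14445432]
top0 3065 0.34466070643842084 ((743.2984619140625, 66.5772705078125), (360.1043701171875, 54.50496292114258), 79.48274993896484) [[683.638671875, -105.47560119628906], [737.2279052734375, -115.42448425292969], [802.958251953125, 238.63014221191406], [749.3690185546875, 248.5790252685547]]
brass 170 [0.62553366 0.25794861 0.22556463]
black 886 [0.52852559 0.10400215 0.13974399]
```

```bash
python3 - <<'E'
from h import *
v,u=np.mgrid[0:400,0:640]
pose=(.651,.0834,np.radians(-10.6))
for t in('scene0','top0'):
    d=pickle.load(open(t+'.pkl','rb')); P=world(d,u,v,d['z_map']); S,C=tocase(P,pose); ok=d['z_map']>0
    for nm,y0,y1 in(('L',.158,.178),('R',-.178,-.158)):
        m=ok&(S[...,1]>y0)&(S[...,1]<y1)&(S[...,0]>.02)&(S[...,0]<.34)&(abs(S[...,2])<.03)
        print(t,nm,m.sum(),[round(float(np.median(S[m&(S[...,0]>a)&(S[...,0]<a+.08)][:,2])),4) for a in(.02,.1,.18,.26)])
    m=ok&(abs(S[...,2])<.01)&(S[...,0]>.05)&(S[...,0]<.32)&(abs(S[...,1])>.12)&(abs(S[...,1])<.2)
    print('bar y',np.percentile(S[m][:,1],[1,50,99]).round(4))
    m=ok&(C[...,2]>.02)&(C[...,2]<.055)&(abs(C[...,1])<.15)&(abs(C[...,0]+.14)<.04); print('apron X',m.sum(),np.median(C[m][:,0]) if m.any() else '')
    m=ok&(abs(C[...,2]-.346)<.006)&(abs(C[...,1])<.15); print('top X',np.percentile(C[m][:,0],[1,99]))
    hsv=cv2.cvtColor(d['pixels'],cv2.COLOR_RGB2HSV); print(S[140:150,200:300].shape)
    bl=ok&(hsv[...,2]<50)&(abs(S[...,1])<.135)&(S[...,0]>0)&(S[...,0]<.15)&(S[...,2]>-.02)&(S[...,2]<.08); q=S[bl]
    print('black',bl.sum(),np.percentile(q,[2,10,50,90,98],axis=0).round(4).tolist())
    b=ok&(hsv[...,1]>120)&(hsv[...,0]>10)&(hsv[...,0]<32)&(S[...,1]>.1)&(S[...,1]<.21)&(S[...,2]>.00)&(S[...,2]<.08)&(S[...,0]>.05)
    q=S[b]; print('brass',b.sum(),np.percentile(q,[2,10,50,90,98],axis=0).round(4).tolist()); 
    o=q[np.argsort(q[:,1])][:60]; print(o[::4].round(4).tolist())
    x,y,w,h=(245,70,100,100) if t[0]=='s' else (215,120,100,100)
    cv2.imwrite(f'pics/{t}p.png',cv2.resize(d['pixels'][y:y+h,x:x+w,::-1],None,fx=6,fy=6,interpolation=cv2.INTER_NEAREST))
E
```

```text
scene0 L 851 [0.0121, 0.0128, 0.0123, 0.0124]
scene0 R 1413 [0.0113, 0.011, 0.0112, 0.011]
bar y [-0.1815 -0.1286  0.171 ]
apron X 678 -0.14377942152758522
top X [-0.6955588   0.57925441]
(10, 100, 3)
black 1154 [[0.0558, -0.1256, 0.0141], [0.0584, -0.1105, 0.0192], [0.0656, -0.0169, 0.0404], [0.0679, 0.0915, 0.0488], [0.0686, 0.1137, 0.0507]]
brass 212 [[0.0871, 0.1195, 0.0161], [0.1637, 0.1472, 0.0195], [0.1727, 0.1654, 0.0399], [0.1804, 0.1783, 0.0472], [0.1822, 0.1822, 0.0494]]
[[0.067, 0.1015, 0.0232], [0.0636, 0.116, 0.0424], [0.1727, 0.1354, 0.0418], [0.1723, 0.1405, 0.0404], [0.1725, 0.1444, 0.0405], [0.1658, 0.1467, 0.0406], [0.1692, 0.1485, 0.0446], [0.1812, 0.1495, 0.018], [0.174, 0.1508, 0.0392], [0.1689, 0.1511, 0.0218], [0.1606, 0.1514, 0.0226], [0.1644, 0.1518, 0.0146], [0.1753, 0.1521, 0.0423], [0.1818, 0.1527, 0.019], [0.1675, 0.1532, 0.0224]]
top0 L 734 [0.0134, 0.0147, 0.0131, 0.0131]
top0 R 789 [0.0119, 0.012, 0.012, 0.0115]
bar y [-0.1759 -0.121   0.155 ]
apron X 45 -0.14635109937775934
top X [0.0794269 0.1190202]
(10, 100, 3)
black 1026 [[0.0558, -0.1172, 0.0145], [0.0584, -0.0978, 0.0182], [0.0633, -0.0004, 0.0336], [0.0659, 0.0968, 0.0444], [0.0673, 0.1165, 0.0476]]
brass 205 [[0.1581, 0.1419, 0.0157], [0.1628, 0.1527, 0.0209], [0.173, 0.1678, 0.033], [0.1787, 0.1806, 0.0467], [0.1802, 0.1857, 0.0483]]
[[0.063, 0.1176, 0.0442], [0.1683, 0.1419, 0.0448], [0.1674, 0.1445, 0.0447], [0.1694, 0.1482, 0.0405], [0.171, 0.15, 0.0429], [0.1683, 0.1525, 0.0256], [0.1678, 0.1533, 0.0404], [0.1692, 0.1539, 0.0384], [0.1673, 0.1547, 0.0439], [0.1592, 0.1555, 0.024], [0.1747, 0.1558, 0.0487], [0.1707, 0.1567, 0.0372], [0.1585, 0.1581, 0.0241], [0.174, 0.1585, 0.0225], [0.1825, 0.1589, 0.021]]
```

View pics/scene0p.png

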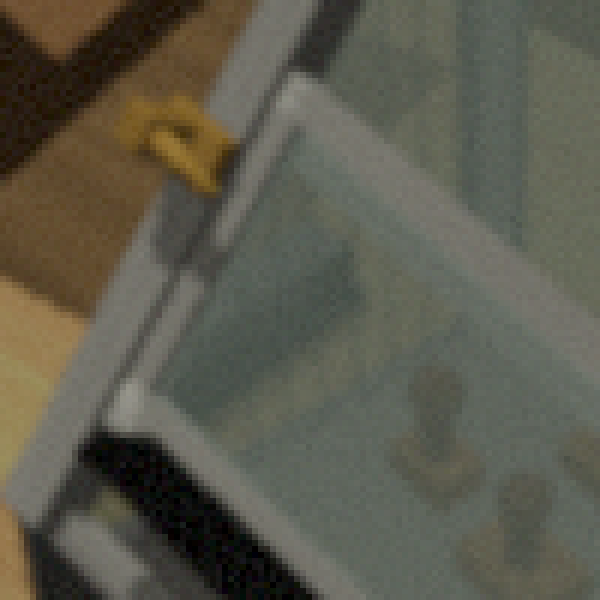

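View pics/top0p.png

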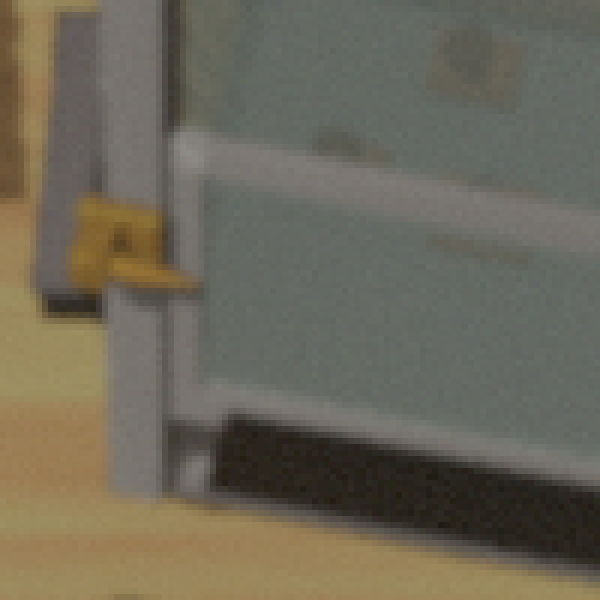

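```bash
cat >> h.py <<'E'
def tri(px):  # list of (d,u,v) -> point, residual
    A=[];b=[]
    for d,u,v in px:
        o=d['world_from_camera'][:3,3]; r=world(d,u,v,1.0)-o; r/=np.linalg.norm(r); M=np.eye(3)-np.outer(r,r); A.append(M);b.append(M@o)
    p=np.linalg.solve(sum(A),sum(b)); return p,[float(np.linalg.norm(M@p-bb)) for M,bb in zip(A,b)]
pose=(.649,.0834,np.radians(-10.6))
E
python3 - <<'E'
from h import *
ds,dt=[pickle.load(open(t+'.pkl','rb')) for t in('scene0','top0')]
p,r=tri([(ds,280.4,101.8),(dt,248.4,167.9)]); print('tip',p,r,tocase(p,pose)[0])
for n in(.273,.188):
    print(n,fromcase([.03,0,n],pose).round(4))
print(fromcase([.0,0,0],pose),fromcase([.055,0,.05],pose))
# black lip s vs n
for d in(ds,dt):
    v,u=np.mgrid[0:400,0:640];P=world(d,u,v,d['z_map']);S,C=tocase(P,pose);hsv=cv2.cvtColor(d['pixels'],cv2.COLOR_RGB2HSV)
    bl=(d['z_map']>0)&(hsv[...,2]<50)&(abs(S[...,1])<.12)&(S[...,0]>0.03)&(S[...,0]<.15)&(S[...,2]>-.02)&(S[...,2]<.08)
    q=S[bl]
    for a in np.arange(.01,.056,.005):
        k=(q[:,2]>a)&(q[:,2]<a+.005); 
        if k.sum()>5: print(round(a,3),k.sum(),np.percentile(q[k][:,0],[5,50,95]).round(4))
    # glass frame / apron region along Y~0
    for a in np.arange(-.0,.09,.01):
        k=(abs(S[...,1])<.03)&(S[...,0]>a)&(S[...,0]<a+.01)&(abs(S[...,2])<.06)&(d['z_map']>0)
        print('s',round(a,2),k.sum(),np.median(S[k][:,2]).round(4) if k.any() else '')
E
```

```text
tip [0.61097613 0.22068831 0.22838155] [0.0013186883406870187, 0.0013186883406869794] [0.17106018 0.12795099 0.04253636]
0.273 [0.3248 0.1441 0.2685]
0.188 [0.3888 0.1321 0.2138]
[0.51138905 0.10915319 0.07      ] [0.50849047 0.10969564 0.14427182]
0.01 46 [0.0673 0.0681 0.0691]
0.015 90 [0.0669 0.0685 0.0699]
0.02 92 [0.067  0.0685 0.0696]
0.025 89 [0.0676 0.0686 0.0698]
0.03 83 [0.0672 0.0685 0.0698]
0.035 210 [0.0618 0.0671 0.0694]
0.04 228 [0.0597 0.0644 0.069 ]
0.045 234 [0.0569 0.0602 0.0636]
0.05 8 [0.0606 0.0618 0.0631]
s -0.0 99 -0.0011
s 0.01 76 -0.0055
s 0.02 0 
s 0.03 0 
s 0.04 0 
s 0.05 34 0.0466
s 0.06 265 0.0361
s 0.07 109 0.0068
s 0.08 96 0.0046
0.01 59 [0.0613 0.0647 0.0672]
0.015 123 [0.0627 0.0656 0.068 ]
0.02 127 [0.0627 0.0652 0.068 ]
0.025 132 [0.0618 0.0653 0.0679]
0.03 137 [0.0625 0.0652 0.0681]
0.035 151 [0.0578 0.0645 0.068 ]
0.04 234 [0.0567 0.0614 0.0675]
0.045 43 [0.0586 0.0606 0.0637]
s -0.0 6 0.0028
s 0.01 0 
s 0.02 0 
s 0.03 0 
s 0.04 0 
s 0.05 67 0.046
s 0.06 279 0.0255
s 0.07 81 0.0063
s 0.08 56 0.0055
```

Call:
play_rows:
  plan:
    - [0, -0.027, 0, 0, 0, 4.1, 0]
    - [0, -0.027, 0, 0, 0, 4.1, 0]
    - [0, -0.027, 0, 0, 0, 4.1, 0]
    - [0, -0.027, 0, 0, 0, 4.1, 0]
    - [0, -0.027, 0, -1.15, -6.14, 0, 0]
    - [0, -0.027, 0, -1.15, -6.14, 0, 0]
    - [0.01, -0.027, 0, -1.15, -6.14, 0, 0]
    - [0.01, -0.027, 0, -1.15, -6.14, 0, 0]
    - [0.01, -0.027, 0, -1.15, -6.14, 0, 0]
    - [0.01, -0.027, 0, -1.15, -6.14, 0, 0]
    - [0.01, -0.027, 0, -1.15, -6.14, 0, 0]
    - [0.01, -0.027, 0, -1.15, -6.14, 0, 0]
    - [0, 0, 0, 0, 0, 0, 0]
    - [0, 0, 0, 0, 0, 0, 0]

```text
clock: 2.37
position: [0.2973, 0.1422, 0.4041]
tcp_rot: [0.421, 0.085, 0.902, -0.039]
force: [-0.3, 0.2, 0.0]
opening: 0.002
```

```bash
cat >> h.py <<'E'
from scipy.spatial.transform import Rotation as Ro
def rep(L=.173):
    s=env.state(); q=s['tcp_rot']; R=Ro.from_quat([q[1],q[2],q[3],q[0]]).as_matrix(); p=s['position']; tip=p+R[:,2]*L
    print('t',round(s['clock'],2),'tcp',p.round(4),'tcp snY',tocase(p,pose)[0].round(4),'tip sYn',tocase(tip,pose)[0].round(4),'F',s['force'].round(1),'open',s['opening'].round(3))
    a=pose[2]; M=np.array([[c5*np.cos(a),c5*np.sin(a),s5],[-np.sin(a),np.cos(a),0],[-s5*np.cos(a),-s5*np.sin(a),c5]])
    print('slope axes: toolz',(M@R[:,2]).round(3),'tooly',(M@R[:,1]).round(3),'F',(M@s['force']).round(1),'q',s['qpos'].round(2))
    return s
E
python3 -c "
from h import *
rep()"
```

```text
Traceback (most recent call last):
  File "h.py", line 29, in rep
    print('t',round(s['clock'],2),'tcp',p.round(4),'tcp snY',tocase(p,pose)[0].round(4),'tip sYn',tocase(tip,pose)[0].round(4),'F',s['force'].round(1),'open',s['opening'].round(3))
                                                                                                                                                              ^^^^^^^^^^^^^^^^^^
AttributeError: 'float' object has no attribute 'round'
```

Call:
play_rows:
  plan:
    - [0.004, 0, -0.02, 0, 0, 0, 0]
    - [0.004, 0, -0.02, 0, 0, 0, 0]
    - [0.004, 0, -0.02, 0, 0, 0, 0]
    - [0.004, 0, -0.02, 0, 0, 0, 0]
    - [0.004, 0, -0.02, 0, 0, 0, 0]
    - [0.004, 0.001, -0.02, 0, 0, 0, 0]
    - [0.004, 0.001, -0.0155, 0, 0, 0, 0]
    - [0, 0, 0, 0, 0, 0, 0]
    - [0, 0, 0, 0, 0, 0, 0]

```text
clock: 3.12
position: [0.3262, 0.1467, 0.2688]
tcp_rot: [0.419, 0.083, 0.903, -0.04]
force: [-0.2, -0.3, -0.1]
opening: -0.002
```

```bash
sed -i "s/s\['opening'\].round(3)/s['opening']/" h.py
python3 - <<'E'
from h import *
rep()
for n in('scene','top'):
    d=grab(n,n+'1')
    x,y,w,h=(150,50,300,225) if n=='scene' else (180,120,240,180)
    s=800/w
    cv2.imwrite(f'pics/{n}1c.png',cv2.resize(d['pixels'][y:y+h,x:x+w,::-1],(800,600),interpolation=cv2.INTER_CUBIC))
E
```

```text
t 3.12 tcp [0.3262 0.1467 0.2688] tcp snY [0.0309 0.0028 0.2725] tip sYn [0.0303 0.0027 0.0995] F [-0.2 -0.3 -0.1] open -0.002093676601909622
slope axes: toolz [-0.003 -0.    -1.   ] tooly [-0.003  1.    -0.   ] F [-0.1 -0.3  0.1] q [ 0.61 -0.47 -0.99  0.36 -0.58  0.58]
```

View pics/scene1c.png

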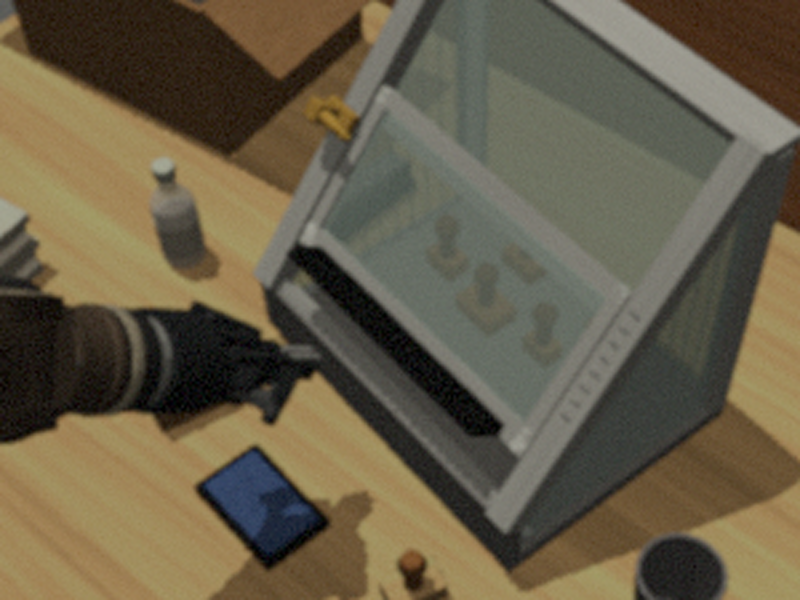

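View pics/top1c.png

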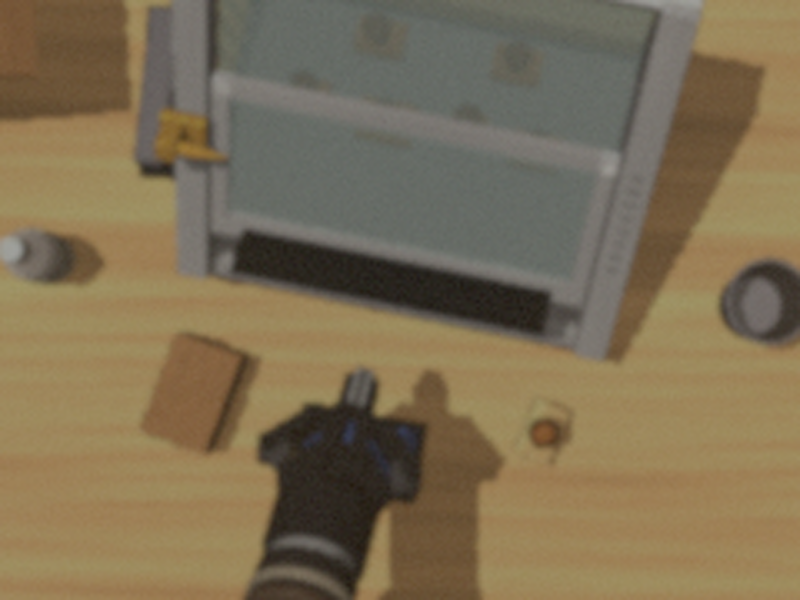

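Call:
play_rows:
  plan:
    - [0.0073, -0.0014, -0.0063, 0, 0, 0, 0]
    - [0.0073, -0.0014, -0.0063, 0, 0, 0, 0]
    - [0.0073, -0.0014, -0.0063, 0, 0, 0, 0]
    - [0.0073, -0.0014, -0.0063, 0, 0, 0, 0]
    - [0.0073, -0.0014, -0.0063, 0, 0, 0, 0]
    - [0.0073, -0.0014, -0.0063, 0, 0, 0, 0]
    - [0.0073, -0.0014, -0.0063, 0, 0, 0, 0]
    - [0.0073, -0.0014, -0.0063, 0, 0, 0, 0]
    - [0, 0, 0, 0, 0, 0, 0]
    - [0, 0, 0, 0, 0, 0, 0]

```text
clock: 4.05
position: [0.3849, 0.135, 0.2197]
tcp_rot: [0.421, 0.084, 0.902, -0.039]
force: [-0.2, 0.3, 0.5]
opening: 0.003
```

```bash
cat >> h.py <<'E'
def pics(k):
  for n in('scene','top'):
    d=grab(n,f'{n}{k}')
    x,y,w,h=(170,50,280,210) if n=='scene' else (200,110,200,150)
    cv2.imwrite(f'pics/{n}{k}c.png',cv2.resize(d['pixels'][y:y+h,x:x+w,::-1],(800,600),interpolation=cv2.INTER_CUBIC))
E
python3 - <<'E'
from h import *
rep(); pics(2)
E
```

```text
t 4.05 tcp [0.3849 0.135  0.2197] tcp snY [0.0317 0.0021 0.1951] tip sYn [0.0317 0.0021 0.0221] F [-0.2  0.3  0.5] open 0.003333294619877373
slope axes: toolz [-0. -0. -1.] tooly [ 0.  1. -0.] F [0.2 0.3 0.5] q [ 0.48 -0.3  -1.04  0.08 -0.49  0.47]
```

View pics/scene2c.png

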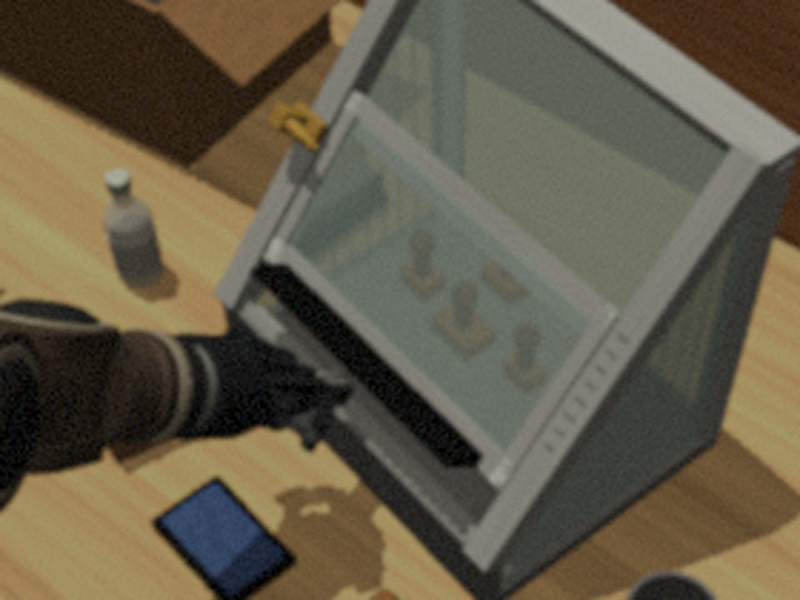

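View pics/top2c.png

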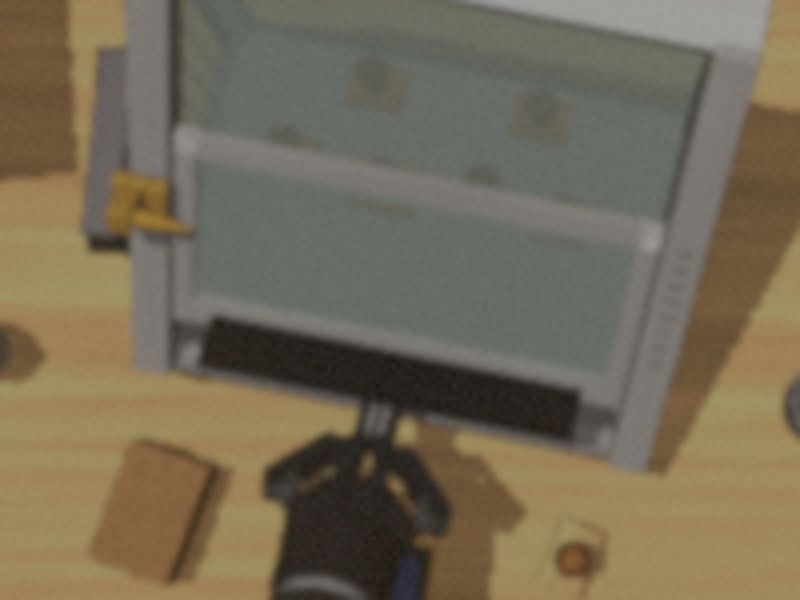

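Call:
play_rows:
  plan:
    - [0.0032, -0.0006, 0.0038, 0, 0, 0, 0]
    - [0.0032, -0.0006, 0.0038, 0, 0, 0, 0]
    - [0.0032, -0.0006, 0.0038, 0, 0, 0, 0]
    - [0.0032, -0.0006, 0.0038, 0, 0, 0, 0]
    - [0.0032, -0.0006, 0.0038, 0, 0, 0, 0]
    - [0.0032, -0.0006, 0.0038, 0, 0, 0, 0]
    - [0.0032, -0.0006, 0.0038, 0, 0, 0, 0]
    - [0.0032, -0.0006, 0.0038, 0, 0, 0, 0]

```text
clock: 4.82
position: [0.4103, 0.1298, 0.2493]
tcp_rot: [0.42, 0.083, 0.903, -0.039]
force: [-2.9, 1.8, -0.8]
opening: -0.001
```

```bash
python3 - <<'E'
from h import *
rep(); pics(3)
E
```

```text
t 4.82 tcp [0.4103 0.1298 0.2493] tcp snY [0.0711 0.0017 0.1943] tip sYn [0.0709 0.0017 0.0213] F [-2.9  1.8 -0.8] open -0.0005493793902980243
slope axes: toolz [-0.001 -0.    -1.   ] tooly [-0.001  1.    -0.   ] F [-2.7  1.2  1.9] q [ 0.43 -0.3  -0.97  0.13 -0.46  0.43]
```

View pics/scene3c.png

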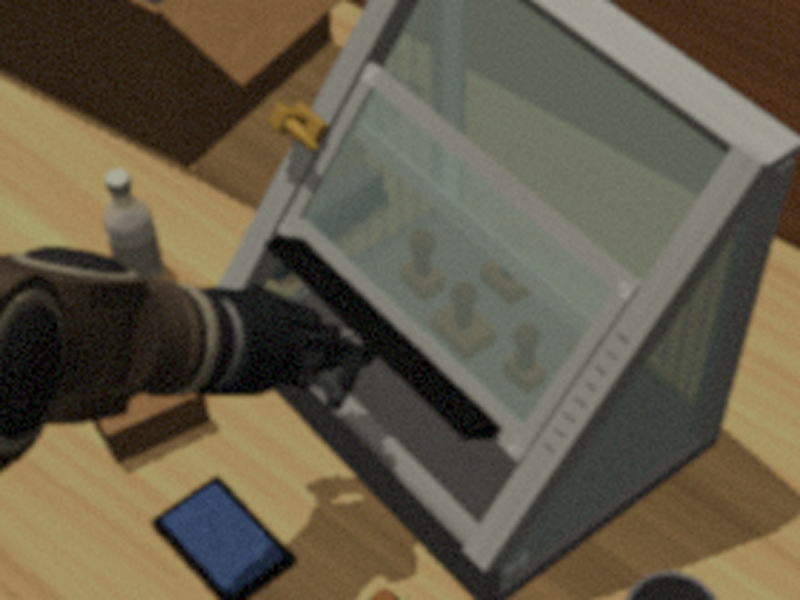

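```bash
cat >> h.py <<'E'
def lips(d,lo=.03,hi=.26):
    v,u=np.mgrid[0:400,0:640];P=world(d,u,v,d['z_map']);S,C=tocase(P,pose);hsv=cv2.cvtColor(d['pixels'],cv2.COLOR_RGB2HSV)
    bl=(d['z_map']>0)&(hsv[...,2]<55)&(abs(S[...,1])<.12)&(abs(S[...,1])>.05)&(S[...,0]>lo)&(S[...,0]<hi)&(S[...,2]>.016)&(S[...,2]<.033)
    q=S[bl]; l=q[q[:,1]>0][:,0]; r=q[q[:,1]<0][:,0]
    print('lip top s left/right',len(l),len(r),np.percentile(l,[10,50,90]).round(4),np.percentile(r,[10,50,90]).round(4))
E
python3 - <<'E'
from h import *
for k in(0,2,3):
  for n in('scene','top'): print(n,k);lips(pickle.load(open(f'{n}{k}.pkl','rb')))
E
```

```text
scene 0
lip top s left/right 81 104 [0.0672 0.0682 0.0689] [0.068  0.0688 0.0698]
top 0
lip top s left/right 127 127 [0.0627 0.065  0.0672] [0.0632 0.0657 0.0679]
scene 2
lip top s left/right 80 96 [0.0672 0.0682 0.0691] [0.0675 0.0688 0.0695]
top 2
lip top s left/right 126 129 [0.0625 0.065  0.0672] [0.0633 0.066  0.0682]
scene 3
lip top s left/right 73 91 [0.0941 0.0948 0.0955] [0.0943 0.0954 0.096 ]
top 3
lip top s left/right 126 132 [0.0909 0.0932 0.0956] [0.0918 0.094  0.0964]
```

Call:
play_rows:
  plan:
    - [0.0032, -0.0006, 0.0038, 0, 0, 0, 0]
    - [0.0032, -0.0006, 0.0038, 0, 0, 0, 0]
    - [0.0032, -0.0006, 0.0038, 0, 0, 0, 0]
    - [0.0032, -0.0006, 0.0038, 0, 0, 0, 0]
    - [0.0032, -0.0006, 0.0038, 0, 0, 0, 0]
    - [0.0032, -0.0006, 0.0038, 0, 0, 0, 0]
    - [0.0032, -0.0006, 0.0038, 0, 0, 0, 0]
    - [0.0032, -0.0006, 0.0038, 0, 0, 0, 0]
    - [0.0032, -0.0006, 0.0038, 0, 0, 0, 0]
    - [0.0032, -0.0006, 0.0038, 0, 0, 0, 0]
    - [0.0032, -0.0006, 0.0038, 0, 0, 0, 0]
    - [0.0032, -0.0006, 0.0038, 0, 0, 0, 0]
    - [0.0016, -0.0003, 0.0019, 0, 0, 0, 0]
    - [0.0016, -0.0003, 0.0019, 0, 0, 0, 0]
    - [0, 0, 0, 0, 0, 0, 0]
    - [0, 0, 0, 0, 0, 0, 0]

```text
clock: 6.25
position: [0.4522, 0.1221, 0.2993]
tcp_rot: [0.421, 0.084, 0.902, -0.039]
force: [0.4, -0.9, -0.4]
opening: 0.002
```

```bash
python3 - <<'E'
from h import *
rep(); pics(4)
for n in('scene','top'):
    d=pickle.load(open(f'{n}4.pkl','rb'));lips(d)
    x,y=(250,70) if n=='scene' else (215,125)
    cv2.imwrite(f'pics/{n}4p.png',cv2.resize(d['pixels'][y:y+60,x:x+80,::-1],None,fx=10,fy=10,interpolation=cv2.INTER_CUBIC))
E
```

```text
t 6.25 tcp [0.4522 0.1221 0.2993] tcp snY [0.1367 0.0018 0.1938] tip sYn [0.1369 0.0018 0.0208] F [ 0.4 -0.9 -0.4] open 0.0021568735795606682
slope axes: toolz [ 0.001 -0.    -1.   ] tooly [ 0.  1. -0.] F [ 0.  -0.9 -0.7] q [ 0.37 -0.27 -0.84  0.21 -0.42  0.38]
lip top s left/right 67 81 [0.1602 0.1609 0.1615] [0.1605 0.1613 0.1621]
lip top s left/right 133 137 [0.1562 0.1581 0.1599] [0.156  0.1582 0.1601]
```

View pics/scene4p.png

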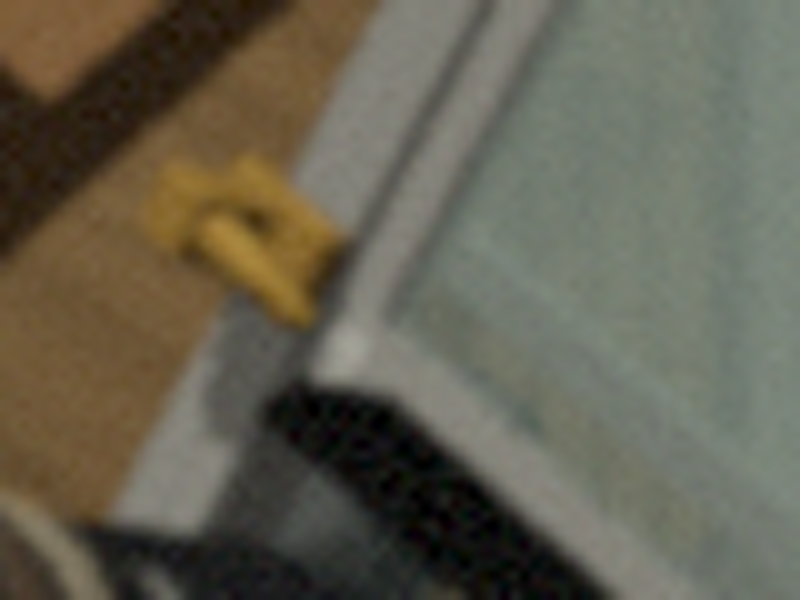

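View pics/top4p.png

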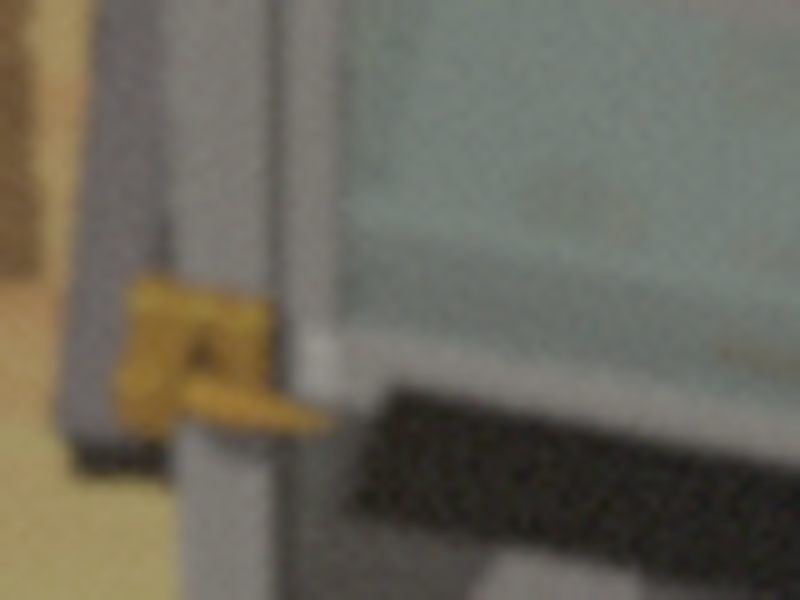

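View pics/scene4c.png

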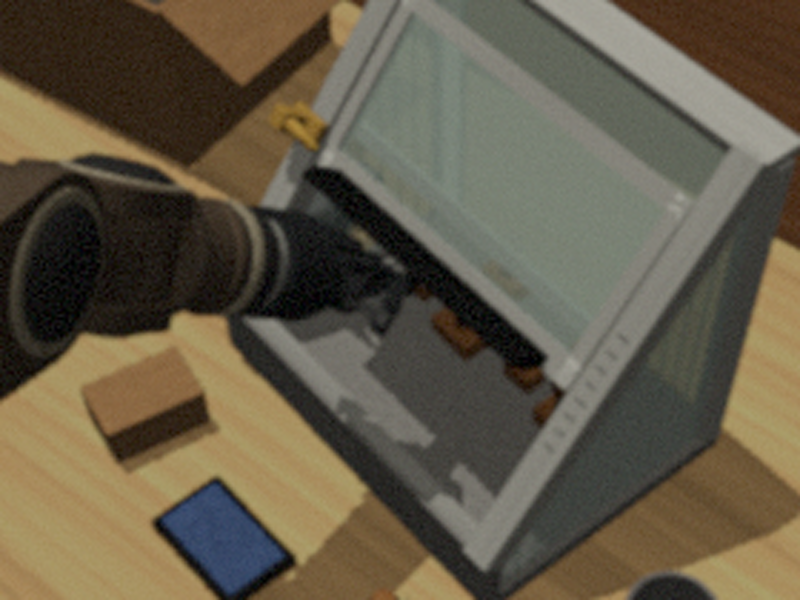

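```bash
cat >> h.py <<'E'
from scipy.optimize import minimize
def proj(d,p):
    T=np.linalg.inv(d['world_from_camera']); q=p@T[:3,:3].T+T[:3,3]; K=d['intrinsics']; return np.stack([K[0,0]*q[...,0]/q[...,2]+K[0,2],K[1,1]*q[...,1]/q[...,2]+K[1,2]],-1)
def fitlip(ds,s0,occ=None):
    # joint fit of lip box underside s, Y centre, base n from dark masks of both cameras
    D=[]
    for d in ds:
        g=cv2.GaussianBlur(d['pixels'].max(2).astype(np.float32),(0,0),.6); D.append(g)
    Q=np.array([[a,b,c] for a in(0,.012) for b in(-.125,.125) for c in(0,.045)])
    def masks(x):
        out=[]
        for d in ds:
            u=proj(d,fromcase(Q+[x[0],x[1],x[2]],pose)); h=cv2.convexHull(u.astype(np.float32)).reshape(-1,2)
            m=np.zeros((400,640),np.uint8); cv2.fillConvexPoly(m,np.round((h)*16).astype(np.int32),255,cv2.LINE_AA,4); out.append(m/255.)
        return out
    def cost(x):
        c=0
        for d,g,m in zip(ds,D,masks(x)):
            ring=cv2.dilate(m,np.ones((9,9)))-m
            dark=np.clip((85-g)/40,0,1)
            # only left part & upper side (away from hand)
            c-=(dark*m).sum()-1.0*(dark*ring).sum()*0-.5*m.sum()+0
            c+=0
        return c
    best=None
    for z in(-.01,0,.01):
        r=minimize(cost,[s0+z,0,.005],method='Nelder-Mead',options=dict(initial_simplex=np.array([[s0+z,0,.005],[s0+z+.004,0,.005],[s0+z,.004,.005],[s0+z,0,.009]]),xatol=1e-5,fatol=1e-3))
        if best is None or r.fun<best.fun: best=r
    return best.x,best.fun
E
python3 - <<'E'
from h import *
L=lambda n,k:pickle.load(open(f'{n}{k}.pkl','rb'))
for k,s in((0,.055),(3,.082),(4,.148)):
    a,b=L('scene',k),L('top',k)
    for ds in([a,b],[a],[b]): print(k,fitlip(ds,s))
a,b=L('scene',4),L('top',4)
p,r=tri([(a,280.02,101.7),(b,248.0,167.1)]); print(p,r,tocase(p,pose)[0])
# single-camera tip s assuming n=.04 
for d,u,v in((a,280.02,101.7),(b,248.0,167.1)):
  for n in(.037,.04,.043):
    f=lambda x:((proj(d,fromcase([x[0],x[1],n],pose))-[u,v])**2).sum()
    print(n,minimize(f,[.17,.13],method='Nelder-Mead').x)
# brass mask per-camera for pin column
x=fitlip([a,b],.148)[0]
for n,d in(('scene',a),('top',b)):
    im=cv2.resize(d['pixels'][:,:,::-1],None,fx=4,fy=4,interpolation=cv2.INTER_CUBIC)
    for A in(0,.012):
      for c in(0,.045):
        q=proj(d,fromcase(np.array([[x[0]+A,x[1]+y,x[2]+c] for y in(-.125,.125)]),pose)); q=((q+.5)*4).astype(int); cv2.line(im,tuple(map(int,q[0])),tuple(map(int,q[1])),(0,255,0) if c else (0,0,255),1)
    q=((proj(d,p)+.5)*4).astype(int); cv2.circle(im,tuple(map(int,q)),4,(255,0,255),1)
    X,Y=(1000,280) if n=='scene' else (880,520)
    cv2.imwrite(f'pics/{n}4o.png',im[Y:Y+500,X:X+600])
E
```

```text
0 (array([ 0.04921313,  0.0003579 , -0.00172887]), np.float64(-967.3086318308121))
0 (array([ 0.04909291,  0.00279745, -0.00218889]), np.float64(-621.4910415859782))
0 (array([-0.14205337,  0.01815237, -0.17355513]), np.float64(-407.9225776394793))
3 (array([ 0.07603668,  0.00286926, -0.0010793 ]), np.float64(-966.3877261112469))
3 (array([ 0.06838181,  0.01482886, -0.01931225]), np.float64(-572.15006561669))
3 (array([-0.1018691 ,  0.01776213, -0.16626776]), np.float64(-445.7366976034225))
4 (array([ 0.14549094, -0.00075645,  0.007583  ]), np.float64(-1064.9094821328163))
4 (array([ 0.14662915, -0.00899133,  0.01060599]), np.float64(-568.6458642543914))
4 (array([0.13862622, 0.0020917 , 0.00249785]), np.float64(-512.2916888438157))
[0.61265711 0.22260414 0.22637388] [0.0005778659537811595, 0.0005778659537811205] [0.17035776 0.13014334 0.04025009]
0.037 [0.16962862 0.13220084]
0.04 [0.17066505 0.12972069]
0.043 [0.17179085 0.12719507]
0.037 [0.16646158 0.1314361 ]
0.04 [0.16946122 0.13061587]
0.043 [0.17239433 0.1298213 ]
```

View pics/scene4o.png

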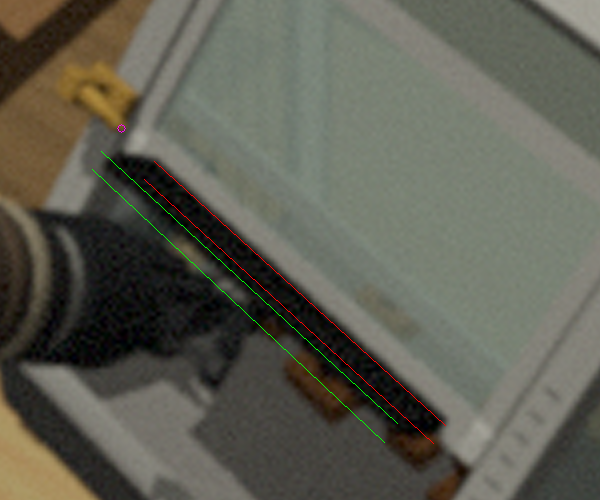

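View pics/top4o.png

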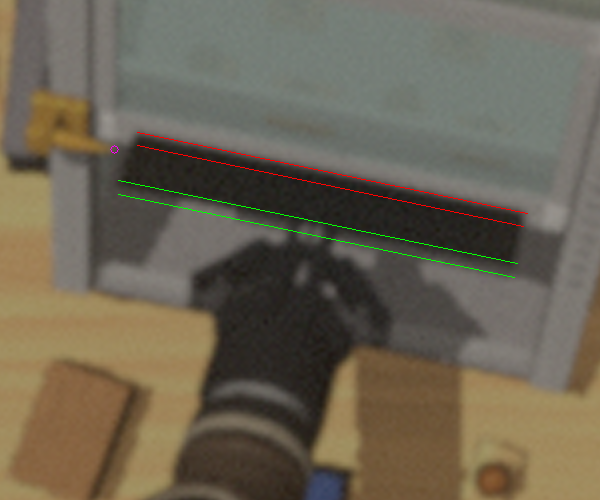

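```bash
cat >> h.py <<'E'
def over(k,stop,n0=.004,tip=(.1704,.130,.040),y=.125):
  for n in('scene','top'):
    d=pickle.load(open(f'{n}{k}.pkl','rb')); f=10
    X,Y=(255,75) if n=='scene' else (225,140)
    im=cv2.resize(d['pixels'][Y:Y+55,X:X+75,::-1],None,fx=f,fy=f,interpolation=cv2.INTER_CUBIC)
    def P(q): return tuple(int(t) for t in (proj(d,fromcase(np.array(q,float),pose))-[X,Y]+.5)*f)
    def line(a,b,c): cv2.line(im,P(a),P(b),c,1)
    for A,c in((0,(0,255,0)),(-.012,(0,0,255))):
        line([stop+A,y,n0],[stop+A,y,n0+.045],c); line([stop+A,y,n0+.045],[stop+A,y-.08,n0+.045],c); line([stop+A,y,n0],[stop+A,y-.08,n0],c)
    cv2.circle(im,P(tip),5,(255,0,255),1); cv2.circle(im,P([stop-.006,y,n0+.035]),5,(255,255,0),1)
    cv2.imwrite(f'pics/{n}{k}v.png',im)
E
python3 -c "
from h import *
over(4,.1595)"
```

View pics/scene4v.png

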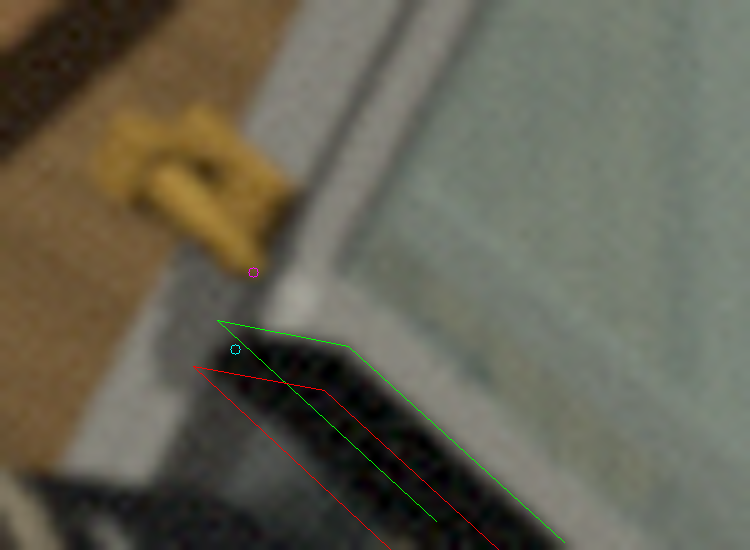

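View pics/top4v.png

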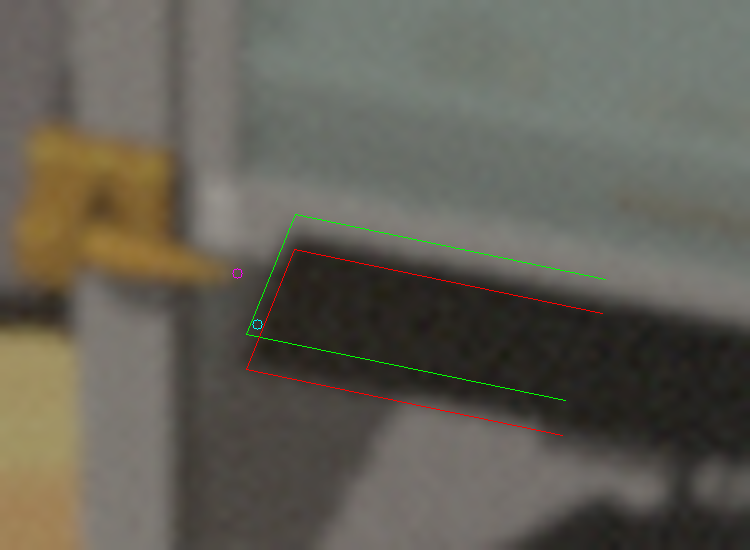

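```bash
cat > edge.py <<'E'
from h import *
from scipy.ndimage import map_coordinates,gaussian_filter
from scipy.optimize import least_squares
def edges(d,sg,ys):
    # profile along path in the image from point (s=sg+.03,n=0) to (s=sg-.045,n=.06), through lip
    g=gaussian_filter(d['pixels'].mean(2).astype(float),.5); out=[]
    for y in ys:
        a,b=proj(d,fromcase(np.array([[sg+.030,y,.0],[sg-.035,y,.065]]),pose)); N=400
        t=np.linspace(0,1,N)[:,None]; q=a+(b-a)*t
        f=map_coordinates(g,[q[:,1],q[:,0]],order=1); f=gaussian_filter(f,8)
        k=np.argmin(f); lo=f[k]
        # median dark level
        dk=f<lo+15; dv=np.median(f[dk])
        i=k
        gr=np.gradient(f)
        # walk out to half height
        def half(dirn):
            i=k; 
            while 0<i<N-1 and f[i]<dv+25: i+=dirn
            j=i; 
            while 0<j<N-1 and (f[j+dirn]>f[j]): j+=dirn
            h=(dv+f[j])/2; m=k
            while 0<m<N-1 and f[m]<h: m+=dirn
            return m,f[j]
        m1,v1=half(-1);m2,v2=half(1)
        out.append((y,q[m1],q[m2],dv,v1,v2))
    return out
def line_sn(obs):
    # obs: list of (d,y,pix): solve s,n common, y free along the line (point-to-line distance)
    def res(x):
        r=[]
        for d,y,p in obs:
            A,B=proj(d,fromcase(np.array([[x[0],y-.05,x[1]],[x[0],y+.05,x[1]]]),pose)); u=(B-A)/np.linalg.norm(B-A); w=p-A; r.append(u[0]*w[1]-u[1]*w[0])
        return np.array(r)
    r=least_squares(res,[.06,.03],loss='soft_l1'); return r.x,res(r.x)
E
python3 - <<'E'
from edge import *
L=lambda n,k:pickle.load(open(f'{n}{k}.pkl','rb'))
for k,sg,ys in((0,.061,np.arange(-.11,.111,.01)),(4,.154,np.r_[np.arange(-.11,-.04,.01),np.arange(.08,.111,.01)])):
    a,b=L('scene',k),L('top',k); E={n:edges(d,sg,ys) for n,d in(('a',a),('b',b))}
    for n in E: print(k,n,np.round([(e[3],e[4],e[5]) for e in E[n]][::4],0).tolist())
    for w,nm in((1,'upper'),(2,'lower')):
        x,r=line_sn([(a,e[0],e[w]) for e in E['a']]+[(b,e[0],e[w]) for e in E['b']]); m=len(E['a'])
        print(k,nm,x.round(4),r.round(1).tolist())
E
```

```text
0 a [[15.0, 116.0, 91.0], [12.0, 115.0, 91.0], [11.0, 113.0, 89.0], [12.0, 112.0, 83.0], [12.0, 113.0, 82.0], [11.0, 116.0, 115.0]]
0 b [[37.0, 117.0, 127.0], [36.0, 116.0, 125.0], [36.0, 116.0, 128.0], [35.0, 116.0, 129.0], [36.0, 117.0, 126.0], [35.0, 118.0, 124.0]]
0 upper [0.0698 0.0125] [0.3, 0.3, 0.4, 0.1, 0.2, 0.2, 0.0, -0.1, 0.0, -0.2, -0.1, 0.0, -0.1, 0.0, 0.1, 0.1, -0.1, -0.1, -0.1, -0.3, -0.4, -0.4, -0.3, 0.1, -0.0, 0.2, 0.1, 0.1, 0.1, 0.1, 0.1, 0.1, -0.0, 0.1, 0.1, 0.1, -0.1, -0.0, -0.0, -0.0, -0.0, -0.1, -0.1, -0.2, -0.3, -0.3]
0 lower [0.0572 0.0511] [-0.6, -0.0, 1.3, 0.1, -0.0, -0.0, -0.0, -0.3, -0.3, 0.1, -0.2, 1.0, -0.0, -0.0, 0.3, 0.4, -0.1, -0.6, -2.5, -2.2, 0.2, 1.1, 1.4, 0.1, 0.3, 0.2, 0.3, 0.1, 0.2, 0.1, 0.0, -0.1, 0.0, 0.0, 0.0, -0.2, 0.0, -0.2, -0.2, -0.2, -0.2, -0.2, 0.0, 0.0, -0.1, -0.2]
4 a [[14.0, 129.0, 66.0], [16.0, 129.0, 44.0], [15.0, 130.0, 49.0]]
4 b [[36.0, 122.0, 113.0], [34.0, 123.0, 100.0], [36.0, 123.0, 114.0]]
4 upper [0.1621 0.0126] [0.2, 0.1, 0.0, 0.2, 0.0, -0.1, 0.1, 0.0, -0.1, -0.1, -0.2, -0.3, 0.2, 0.2, 0.1, 0.1, 0.1, 0.1, 0.1, 0.1, -0.2, -0.2, -0.2, -0.1]
4 lower [0.1528 0.055 ] [0.5, 0.5, -8.6, 0.4, -1.2, -0.3, 0.3, 0.4, -0.2, -0.1, 0.2, 0.2, -0.7, -0.8, -0.5, -0.4, -0.2, 0.8, 0.9, 0.1, 0.7, -0.9, 0.5, 0.4]
```

Call:
play_rows:
  plan:
    - [0.0024, -0.0004, 0.0028, 0, 0, 0, 0]
    - [0.0024, -0.0004, 0.0028, 0, 0, 0, 0]
    - [0.0022, -0.0005, 0.0028, 0, 0, 0, 0]
    - [0, 0, 0, 0, 0, 0, 0]
    - [0, 0, 0, 0, 0, 0, 0]

```text
clock: 6.77
position: [0.4591, 0.1208, 0.3074]
tcp_rot: [0.421, 0.084, 0.902, -0.039]
force: [0.2, -0.1, -0.1]
opening: -0.0
```

```bash
cat > meas.py <<'E'
from edge import *
def meas(k,sg):
    a,b=[pickle.load(open(f'{n}{k}.pkl','rb')) for n in('scene','top')]
    ys=np.r_[np.arange(-.11,-.04,.01),np.arange(.06,.111,.01)]
    E={n:edges(d,sg,ys) for n,d in(('a',a),('b',b))}
    x,r=line_sn([(a,e[0],e[1]) for e in E['a']]+[(b,e[0],e[1]) for e in E['b']]); print('upper edge',x.round(4),'rms',r.std().round(2),'centre s ->',(x[0]-.0698+.0637).round(4))
E
python3 - <<'E'
from meas import *
rep(); pics(5); meas(5,.165); over(5,.1733,.006)
E
```

```text
t 6.77 tcp [0.4591 0.1208 0.3074] tcp snY [0.1475 0.0018 0.1936] tip sYn [0.1475 0.0018 0.0206] F [ 0.2 -0.1 -0.1] open -0.00042924371561658346
slope axes: toolz [ 0. -0. -1.] tooly [ 0.  1. -0.] F [ 0.1 -0.  -0.3] q [ 0.36 -0.27 -0.81  0.23 -0.41  0.37]
upper edge [0.1726 0.0126] rms 0.18 centre s -> 0.1665
```

View pics/scene5v.png

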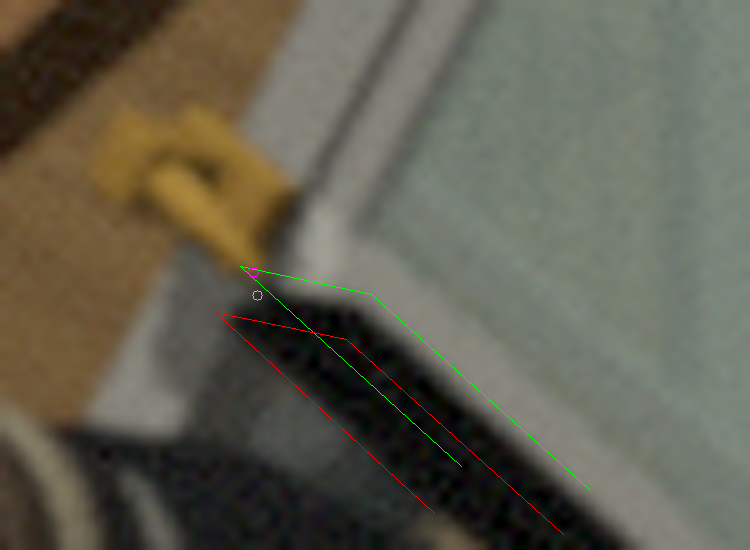

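View pics/top5v.png

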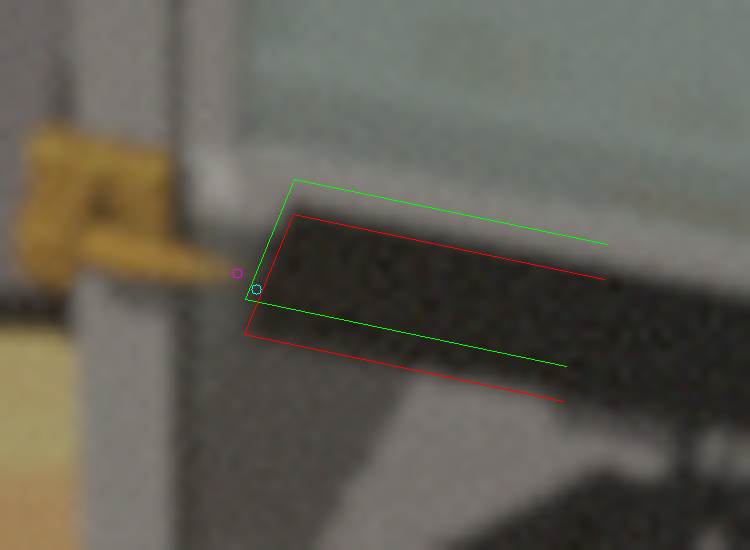

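```bash
python3 - <<'E'
from meas import *
import h,edge
L=lambda n,k:pickle.load(open(f'{n}{k}.pkl','rb'))
for k,sg in((0,.061),(2,.061),(3,.09),(4,.156),(5,.166)):
  a,b=L('scene',k),L('top',k)
  for nm,ys in(('left',np.arange(.07,.118,.004)),('right',np.arange(-.115,-.05,.004))):
    Ea,Eb=edges(a,sg,ys),edges(b,sg,ys)
    o=[]
    for w in(1,2):
        x,r=line_sn([(a,e[0],e[w]) for e in Ea]+[(b,e[0],e[w]) for e in Eb]); o+=[x.round(4).tolist(),r.std().round(2)]
    print(k,nm,o)
# intensity print around lip end, scene 5, top 5
for n,X,Y in(('scene',272,95),('top',245,155)):
    g=L(n,5)['pixels'].max(2)[Y:Y+26,X:X+24]; print(n,X,Y); print(g)
E
```

```text
0 left [[0.0692, 0.0127], np.float64(0.08), [0.0579, 0.0523], np.float64(1.13)]
0 right [[0.0705, 0.0126], np.float64(0.08), [0.0566, 0.0499], np.float64(0.23)]
2 left [[0.0693, 0.0128], np.float64(0.08), [0.0574, 0.0518], np.float64(1.09)]
2 right [[0.0705, 0.0128], np.float64(0.08), [0.0569, 0.0499], np.float64(0.2)]
3 left [[0.0944, 0.0097], np.float64(0.11), [0.0834, 0.0485], np.float64(1.06)]
3 right [[0.0955, 0.0098], np.float64(0.1), [0.0861, 0.0501], np.float64(0.18)]
4 left [[0.1613, 0.0124], np.float64(0.13), [0.1522, 0.0531], np.float64(1.57)]
4 right [[0.1622, 0.0124], np.float64(0.09), [0.1529, 0.0561], np.float64(2.14)]
5 left [[0.1721, 0.0128], np.float64(0.11), [0.1629, 0.0533], np.float64(0.52)]
5 right [[0.1728, 0.0122], np.float64(0.08), [0.1629, 0.0564], np.float64(2.74)]
scene 272 95
[[146 159 166 160 149 142 137 138 136 117  91  68  62  89 123 138 138 131
  124 108  98 110 116 122]
 [124 141 155 161 161 149 137 134 127 104  72  58  62 100 144 148 145 133
  117 103  97 111 119 121]
 [102 118 137 154 158 154 140 132 115  85  64  60  77 114 146 157 150 132
  112 10
[... 4281 characters left out ...]
80  75  76  69  65  65  65  65  59  51  54  52  52  46  47  43  42
   46  35  45  41  40  37]
 [ 76  75  78  79  74  71  74  77  70  68  68  63  61  59  60  50  57  49
   49  46  43  36  44  44]
 [ 78  79  79  77  75  74  78  75  76  74  73  72  70  70  69  67  64  64
   61  59  52  57  62  54]
 [ 79  76  76  77  74  74  74  76  75  78  74  78  73  76  76  77  73  71
   71  73  75  82  85  83]
 [ 80  82  76  75  78  76  79  77  79  78  77  75  75  76  79  75  76  78
   75  80  89 103 111 105]
 [ 79  77  78  74  76  78  79  75  76  78  77  77  81  76  75  76  76  76
   75  82  98 114 118 117]
 [ 75  77  74  80  75  75  76  76  75  77  77  72  77  75  77  74  76  76
   78  88 106 117 121 120]]
```

```bash
cat > pin.py <<'E'
from edge import *
def pin(ks,verbose=0):
    obs=[]
    for k in ks:
      for n in('scene','top'):
        d=pickle.load(open(f'{n}{k}.pkl','rb')); im=d['pixels'].astype(float); br=im[...,0]-im[...,2]
        for y in np.arange(.132,.1501,.003):
            c0=np.array([.1704,y,.040]); c,e=proj(d,fromcase(np.array([c0,c0+[0,.02,0]]),pose)); t=(e-c)/np.linalg.norm(e-c); w=np.array([-t[1],t[0]])
            o=np.linspace(-4,4,81); q=c+o[:,None]*w; f=map_coordinates(br,[q[:,1],q[:,0]],order=1)
            pk=np.argmax(np.where(abs(o)<2.5,f,-1)); base=min(f.max()*.5,f[pk]*.5)
            i=pk
            while i>0 and f[i]>base:i-=1
            j=pk
            while j<80 and f[j]>base:j+=1
            if verbose: print(k,n,round(y,3),f[pk].round(),o[i].round(1),o[j].round(1))
            if f[pk]>25: obs.append((d,y,c+w*(o[i]+o[j])/2))
    x,r=line_sn(obs); return x,r
E
python3 - <<'E'
from pin import *
pin([0],1)
for ks in([0],[2],[4],[5],[0,2,3,4,5]):
    x,r=pin(ks); print(ks,x.round(4),r.std().round(2))
E
```

```text
0 scene 0.132 70.0 -1.1 2.7
0 scene 0.135 84.0 -1.4 4.0
0 scene 0.138 86.0 -1.7 4.0
0 scene 0.141 88.0 -1.6 4.0
0 scene 0.144 94.0 -1.3 4.0
0 scene 0.147 93.0 -1.4 4.0
0 scene 0.15 97.0 -1.8 4.0
0 top 0.132 33.0 -1.9 1.4
0 top 0.135 48.0 -1.9 1.3
0 top 0.138 56.0 -1.9 1.4
0 top 0.141 70.0 -1.9 1.5
0 top 0.144 80.0 -2.1 1.7
0 top 0.147 86.0 -2.1 2.3
0 top 0.15 90.0 -2.3 4.0
[0] [0.1749 0.0448] 0.3
[2] [0.1749 0.0449] 0.31
[4] [0.1749 0.0448] 0.3
[5] [0.1747 0.0443] 0.27
[0, 2, 3, 4, 5] [0.1749 0.0447] 0.3
```

```bash
python3 - <<'E'
from edge import *
im=np.mean([pickle.load(open(f'scene{k}.pkl','rb'))['pixels'].astype(float) for k in(0,2,3)],0)
d=pickle.load(open('scene0.pkl','rb'))
print('scene R-B, rows 86-106, cols 264-286'); print((im[...,0]-im[...,2])[86:107,264:287].round().astype(int))
print('max'); print(im.max(2)[86:107,264:287].round().astype(int))
for y in(.13,.135,.14,.145,.15,.16): print(y,proj(d,fromcase(np.array([.1704,y,.04]),pose)).round(1))
for dq in([.001,0,0],[0,0,.001]): print((proj(d,fromcase(np.array([.1704,.13,.04])+dq,pose))-proj(d,fromcase(np.array([.1704,.13,.04]),pose))).round(2))
b=pickle.load(open('top0.pkl','rb'))
for dq in([.001,0,0],[0,0,.001]): print((proj(b,fromcase(np.array([.1704,.13,.04])+dq,pose))-proj(b,fromcase(np.array([.1704,.13,.04]),pose))).round(2))
E
```

```text
scene R-B, rows 86-106, cols 264-286
[[ 55  58  69  78  74  67  62  63  63  75  87  84  76  62  50  33  16  11
   10  10   9   9   9]
 [ 54  64  79  88  88  84  79  77  77  82  88  91  90  80  54  26  12   9
   10  10  11  10   9]
 [ 61  70  82  91  91  93  89  89  88  87  90  93  93  88  68  36  15  11
    9  10  10   9  11]
 [ 62  76  88  88  89  87  87  81  86  83  87  89  90  93  86  64  38  18
   10   8   9  11   9]
 [ 70  80  84  87  84  78  71  68  72  73  72  78  82  86  90  87  68  42
   21  10  10   9   8]
 [ 74  82  87  88  85  75  76  79  82  74  62  55  63  77  88  90  89  71
   46  23  11  10   8]
 [ 75  83  87  86  81  75  85  98  97  86  68  55  56  75  84  89  94  92
   75  44  23  12   7]
 [ 63  77  82  83  72  75  85  98 102  97  91  73  64  77  83  84  90  92
   88  62  35  18   7]
 [ 53  64  76  73  63  62  76  91  98 102  99  90  80  87  86  86  84  80
   71  59  36  12   9]
 [ 56  56  60  59  48  45  61  76  91  96 100  98  91  87  85  88  83  73
   60  38  19   8  10]
 [ 54  54  53  52  50  44  49  58  78  89  94 100 100  92  86  88  78  67
   45  27   9   7  
[... 2486 characters left out ...]
4 100 104 114 111  89
   70  78 100 118 125]
 [106 106 106 108 108 110 110 107  94  82  79  83  82  84  81  82  87  75
   75  93 112 120 120]
 [102 103 106 106 107 108 111 110  94  84  79  83  81  80  75  70  65  66
   87 110 120 125 118]
 [100 100 104 105 105 110 112  98  89  82  79  81  83  83  79  71  63  76
   98 116 124 121 106]
 [102 101 102 100 105 114 113  97  85  80  84  80  84  82  78  63  68  86
  108 123 122 113  96]
 [101 100 101  97 107 117 117 100  85  80  78  82  82  79  72  66  76 100
  118 123 119 103  93]]
0.13 [279.9 101.7]
0.135 [278.6 100.5]
0.14 [277.2  99.4]
0.145 [275.9  98.2]
0.15 [274.6  97. ]
0.16 [272.   94.6]
[ 0.21 -0.38]
[-0.3  -0.06]
[ 0.  -0.3]
[-0.11  0.27]
```

Call:
play_rows:
  plan:
    - [0.0016, -0.0003, 0.0019, 0, 0, 0, 0]
    - [0.0016, -0.0003, 0.0019, 0, 0, 0, 0]
    - [0, 0, 0, 0, 0, 0, 0]
    - [0, 0, 0, 0, 0, 0, 0]
    - [0, 0, 0, 0, 0, 0, 0]

```text
clock: 7.28
position: [0.4621, 0.1202, 0.311]
tcp_rot: [0.421, 0.084, 0.902, -0.039]
force: [-0.3, 0.0, -2.0]
opening: -0.001
```

```bash
python3 - <<'E'
from meas import *
rep(); pics(6); meas(6,.170)
L=lambda n,k:pickle.load(open(f'{n}{k}.pkl','rb'))
a,b=L('scene',6),L('top',6)
ys=np.arange(.07,.118,.004);Ea,Eb=edges(a,.17,ys),edges(b,.17,ys)
for w in(1,2): print(w,[t.round(4).tolist() for t in line_sn([(a,e[0],e[w]) for e in Ea]+[(b,e[0],e[w]) for e in Eb])])
over(6,.1775,.006,tip=(.1713,.130,.041))
E
```

```text
t 7.28 tcp [0.4621 0.1202 0.311 ] tcp snY [0.1522 0.0018 0.1936] tip sYn [0.1522 0.0017 0.0206] F [-0.3  0.  -2. ] open -0.001402720309272057
slope axes: toolz [ 0. -0. -1.] tooly [-0.  1. -0.] F [-1.7 -0.  -1. ] q [ 0.36 -0.27 -0.8   0.24 -0.41  0.37]
upper edge [0.177  0.0122] rms 0.16 centre s -> 0.1709
1 [[0.1767, 0.0126], [0.0286, 0.0289, 0.124, 0.1241, 0.1242, 0.0301, -0.0638, -0.0634, -0.0629, -0.0625, 0.0314, -0.2484, 0.0312, 0.0312, 0.0311, 0.0311, 0.0311, 0.0311, -0.0624, -0.0624, 0.0311, 0.0311, -0.0624, -0.0624]]
2 [[0.1677, 0.055], [-0.5419, -0.3502, -0.0641, -0.2534, -0.1579, -0.0626, 0.3156, 0.3154, 0.3153, 0.4091, 0.0335, 0.0338, -0.1705, -0.3577, -0.3576, -0.5447, -1.1995, -1.0123, 0.4843, 0.4843, 0.5778, 0.4842, 0.4842, 0.6711]]
```

View pics/scene6v.png

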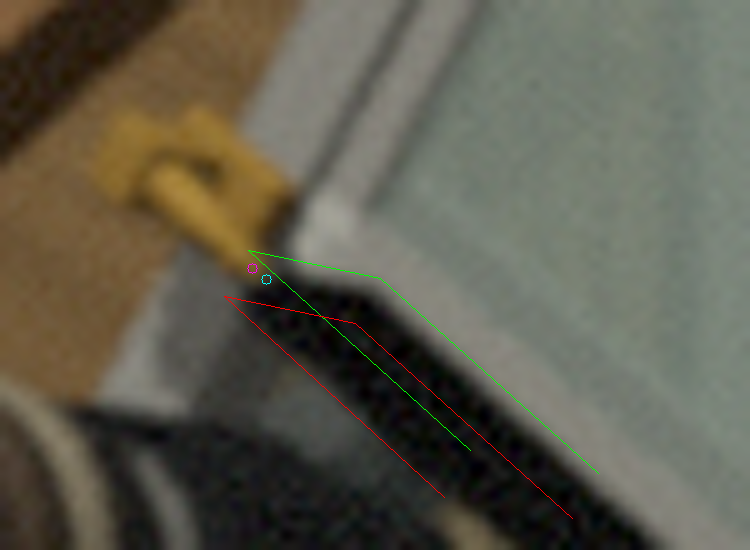

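View pics/top6v.png

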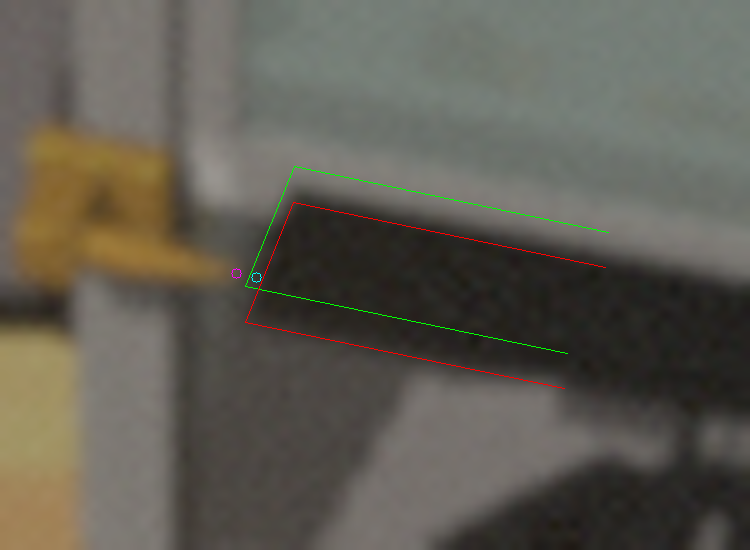

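```bash
python3 - <<'E'
from edge import *
for n,X,Y in(('scene',262,84),('top',226,150)):
    im=np.mean([pickle.load(open(f'{n}{k}.pkl','rb'))['pixels'].astype(float) for k in(0,2,3)],0)
    d=pickle.load(open(f'{n}0.pkl','rb')); f=24
    c=np.clip(im[Y:Y+24,X:X+32,::-1]*1.4,0,255).astype(np.uint8)
    c=cv2.resize(c,None,fx=f,fy=f,interpolation=cv2.INTER_CUBIC)
    for s,col in((.1704,(255,0,255)),(.1734,(255,255,0))):
      q=(proj(d,fromcase(np.array([[s,.13,.041],[s,.168,.041]]),pose))-[X,Y]+.5)*f
      cv2.line(c,tuple(map(int,q[0])),tuple(map(int,q[1])),col,1)
    cv2.imwrite(f'pics/{n}_pin.png',c)
E
```

```text
(no output)
```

View pics/scene_pin.png

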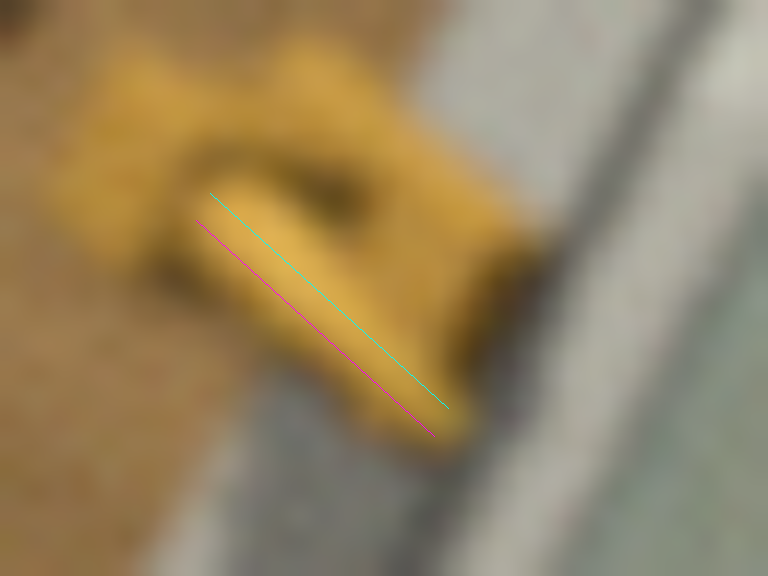

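View pics/top_pin.png

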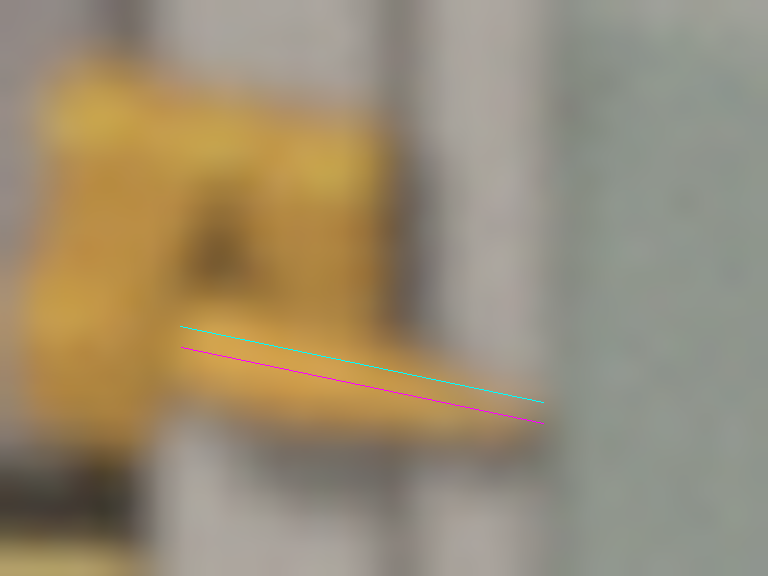

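```bash
python3 - <<'E'
from edge import *
for n,X,Y in(('scene',266,88),('top',232,152)):
    d=pickle.load(open(f'{n}6.pkl','rb')); f=24; im=d['pixels'].astype(float)
    c=np.clip(im[Y:Y+24,X:X+32,::-1]*2.2,0,255).astype(np.uint8)
    c=cv2.resize(c,None,fx=f,fy=f,interpolation=cv2.INTER_CUBIC)
    def ln(a,b,col):
      q=(proj(d,fromcase(np.array([a,b]),pose))-[X,Y]+.5)*f
      cv2.line(c,tuple(map(int,q[0])),tuple(map(int,q[1])),col,1)
    ln([.1718,.13,.041],[.1718,.168,.041],(255,0,255))
    y=.125;st=.1767
    for s in(st,st-.012):
        ln([s,y,.0125],[s,y,.051],(0,255,0)); ln([s,y,.051],[s,y-.06,.051],(0,255,0))
    ln([st,y,.0125],[st,y-.06,.0125],(0,255,255)); ln([st,y,.051],[st-.012,y,.051],(0,255,0))
    ln([st-.006,y,.041],[st-.006,y-.06,.041],(255,255,0))
    cv2.imwrite(f'pics/{n}_6z.png',c)
E
```

```text
(no output)
```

View pics/scene_6z.png

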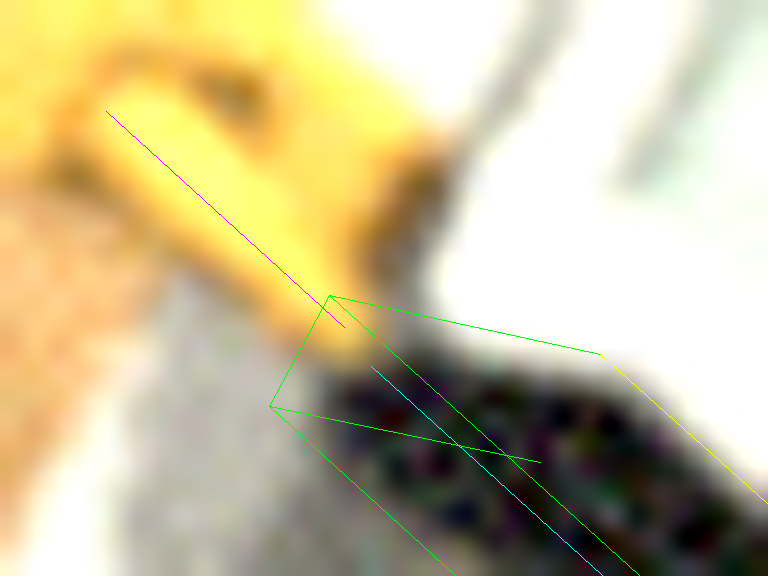

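View pics/top_6z.png

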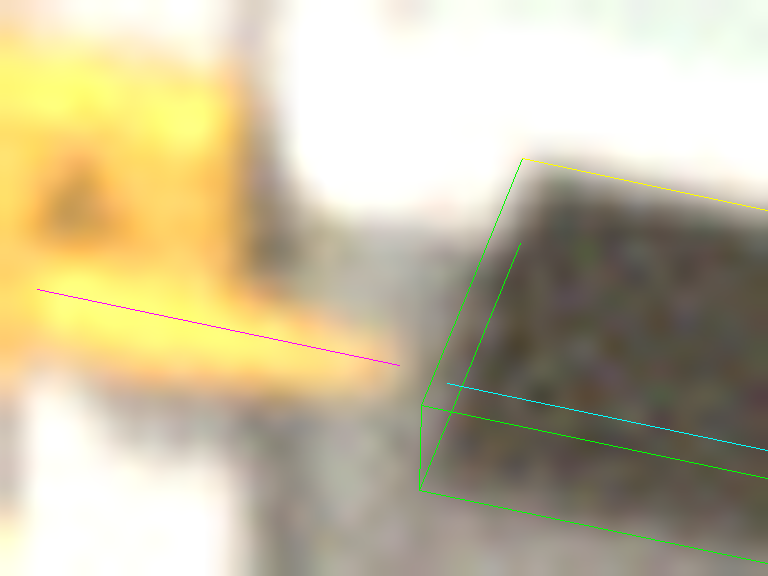

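Call:
play_rows:
  plan:
    - [-0.0032, 0.0006, -0.0038, 0, 0, 0, 0]
    - [-0.0032, 0.0006, -0.0038, 0, 0, 0, 0]
    - [-0.0073, 0.0014, 0.0063, 0, 0, 0, 0]
    - [-0.0146, 0.0028, 0.0126, 0, 0, 0, 0]
    - [-0.0146, 0.0028, 0.0126, 0, 0, 0, 0]
    - [-0.0146, 0.0028, 0.0126, 0, 0, 0, 0]
    - [-0.0146, 0.0028, 0.0126, 0, 0, 0, 0]
    - [-0.0146, 0.0028, 0.0126, 0, 0, 0, 0]
    - [-0.0146, 0.0028, 0.0126, 0, 0, 0, 0]
    - [-0.0146, 0.0028, 0.0126, 0, 0, 0, 0]
    - [-0.0146, 0.0028, 0.0126, 0, 0, 0, 0]
    - [-0.0146, 0.0028, 0.0126, 0, 0, 0, 0]
    - [-0.0146, 0.0028, 0.0126, 0, 0, 0, 0]
    - [0, 0, 0, 0, 0, 0, 0]
    - [0, 0, 0, 0, 0, 0, 0]

```text
clock: 8.63
position: [0.302, 0.1511, 0.4362]
tcp_rot: [0.421, 0.083, 0.902, -0.038]
force: [0.9, -0.4, -0.4]
opening: 0.003
```

```bash
python3 - <<'E'
from meas import *
rep(); pics(7); meas(7,.170)
L=lambda n,k:pickle.load(open(f'{n}{k}.pkl','rb'))
a,b=L('scene',7),L('top',7)
for nm,ys in(('left',np.arange(.07,.115,.004)),('all',np.arange(-.11,.111,.005)),('right',np.arange(-.115,-.05,.004))):
  Ea,Eb=edges(a,.17,ys),edges(b,.17,ys)
  for w in(1,2):
    x,r=line_sn([(a,e[0],e[w]) for e in Ea]+[(b,e[0],e[w]) for e in Eb]); print(nm,w,x.round(4),r.std().round(2),r[:len(ys)].round(1).tolist()[::3])
for n,X,Y in(('scene',266,88),('top',232,152)):
    d=L(n,7); f=24; im=d['pixels'].astype(float)
    c=np.clip(im[Y:Y+24,X:X+32,::-1]*1.6,0,255).astype(np.uint8)
    c=cv2.resize(c,None,fx=f,fy=f,interpolation=cv2.INTER_CUBIC)
    cv2.imwrite(f'pics/{n}_7z.png',c)
E
```

```text
t 8.63 tcp [0.302  0.1511 0.4362] tcp snY [0.1433 0.0027 0.399 ] tip sYn [0.1435 0.0032 0.226 ] F [ 0.9 -0.4 -0.4] open 0.002796200153838945
slope axes: toolz [ 0.001  0.002 -1.   ] tooly [-0.     1.     0.002] F [ 0.3 -0.2 -1. ] q [ 0.68 -0.55 -0.65  0.81 -0.62  0.64]
upper edge [0.1771 0.0123] rms 0.18 centre s -> 0.171
left 1 [0.1767 0.0126] 0.08 [-0.1, 0.1, 0.0, -0.1]
left 2 [0.1676 0.0545] 2.0 [-0.2, -0.1, 0.2, 0.5]
all 1 [0.177  0.0123] 0.15 [0.2, 0.2, 0.1, 0.2, 0.0, 0.3, 0.0, 0.0, -0.1, 0.0, -0.2, -0.1, -0.3, -0.2, -0.2]
all 2 [0.1694 0.0597] 2.42 [0.6, 1.1, 0.8, -6.7, -2.4, -10.2, -10.0, -1.8, -0.1, 0.5, 0.4, 0.2, -0.1, -0.1, 0.5]
right 1 [0.1773 0.012 ] 0.07 [0.1, -0.1, 0.0, -0.1, 0.0, -0.1]
right 2 [0.1704 0.0616] 1.9 [-0.1, 0.3, 0.8, 0.6, -7.2, -3.7]
```

View pics/scene_7z.png

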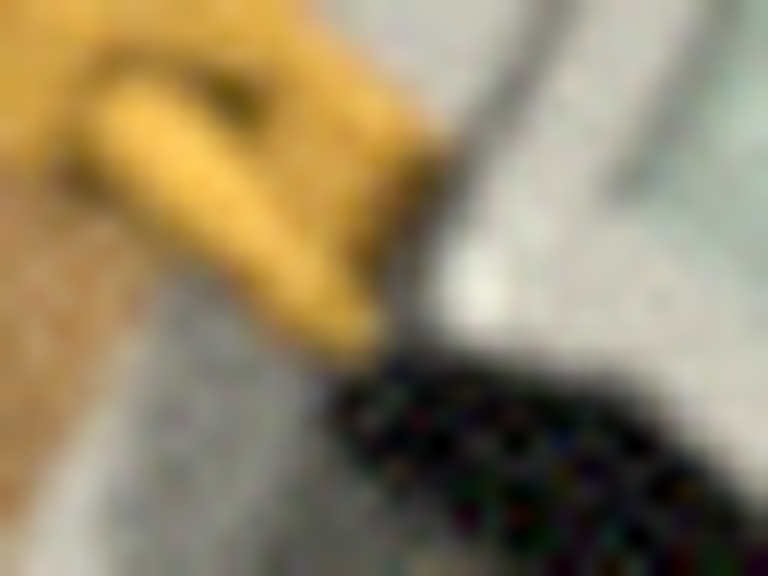

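View pics/scene7c.png

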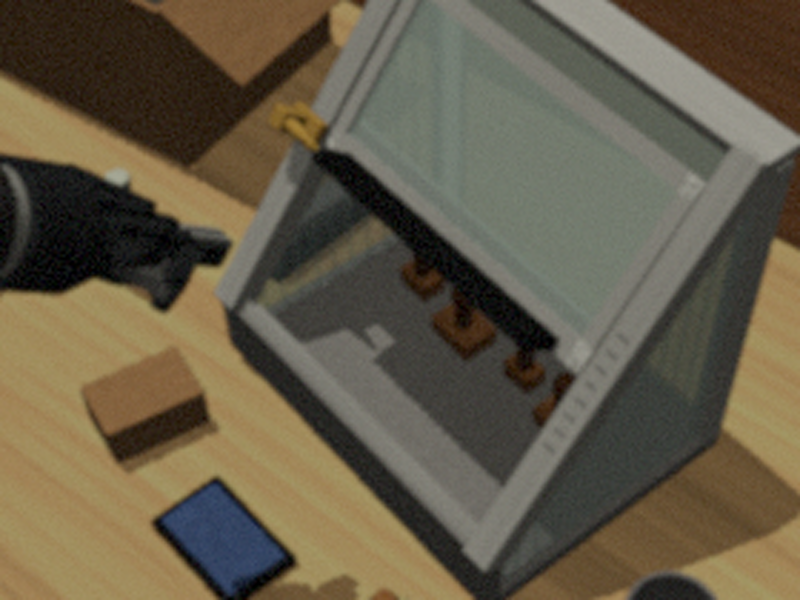

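View pics/top_7z.png

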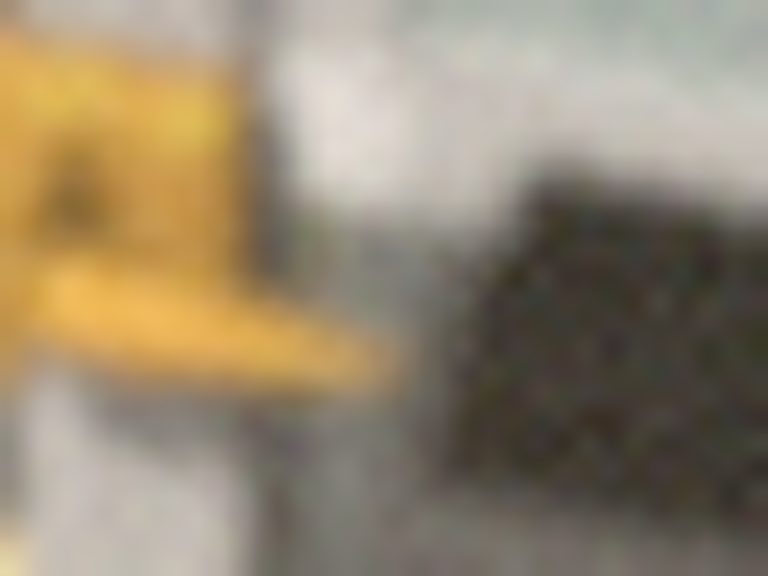

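```bash
python3 - <<'E'
from h import *
for n in('scene','top'):
    d=grab(n,n+'8'); lips(d)
    for t in('stamp','ink_pad','stamp_box','glue','pen_cup','mark_tip'):
        r=env.silhouettes(t,d)[:1]
        for r in r:
            v,u=np.nonzero(r['region']&(d['z_map']>0)); print(n,t,round(r['p'],2),r['rect'],np.median(world(d,u,v),0).round(3))
print(env.state()['force']); print(env.job_done())
E
```

```text
lip top s left/right 68 81 [0.1754 0.176  0.1767] [0.1759 0.1765 0.1773]
scene stamp 0.62 [292.0, 258.1, 26.7, 25.0] [ 0.405 -0.026  0.023]
scene ink_pad 0.93 [224.8, 216.1, 50.0, 46.0] [0.385 0.133 0.014]
scene stamp_box 0.65 [201.4, 171.9, 44.0, 38.1] [0.432 0.264 0.044]
scene glue 0.46 [211.3, 111.5, 6.3, 2.0] [0.551 0.408 0.125]
scene pen_cup 0.95 [387.3, 250.6, 39.3, 44.0] [ 0.534 -0.198  0.062]
scene mark_tip 0.61 [266.9, 83.6, 17.3, 17.7] [0.63  0.255 0.224]
lip top s left/right 133 134 [0.1709 0.173  0.1752] [0.1717 0.1734 0.1751]
top stamp 0.57 [397.8, 197.4, 26.3, 24.6] [ 0.522 -0.208  0.032]
top ink_pad 0.74 [267.2, 241.8, 39.1, 27.5] [0.392 0.112 0.013]
top stamp_box 0.67 [225.0, 220.2, 29.0, 32.5] [0.437 0.277 0.044]
top glue 0.54 [177.3, 188.1, 28.2, 18.1] [0.544 0.402 0.081]
top pen_cup 0.87 [398.1, 197.0, 24.6, 26.6] [ 0.523 -0.209  0.035]
top mark_tip 0.62 [226.5, 150.2, 16.8, 16.0] [0.629 0.259 0.222]
[-0.0105526   0.13523214 -0.25841122]
the job is handed in; nothing more can be done
None
```

I pushed the sash up about 107 mm with shut fingers under the middle of the lip, drew the hand about 20 cm clear, and handed the job in at about 9 s. The lip's end sits at the pin, level to within about 2 mm as far as I could measure.

- **Lip against pin:** From the edges of the lip in both cameras, its end was about 1 mm below the pin point (0.1707 m up the slope against about 0.1718 m).
- **Where checks disagreed:** Corner picks gave from about 2 mm above to about 5 mm below, depending on the corner and on how far the sash frame stands out. Lip depth readings gave roughly 2–3 mm below. I left it there because an overshoot could not be undone by pushing.
- **After withdrawing:** The lip's position did not change when the hand left, and the wrist force was about 0.3 N, so nothing was being touched.
- **Surroundings:** The pin clip, stamp box and pen cup measured within about 4 mm of where they began. The scene camera put the stamp and ink pad back in place. The top camera mistook the pen cup for the stamp and put the ink pad about 26 mm off, with the arm standing above it. The glue bottle was hidden from the scene camera, but the top camera had it unmoved. I did not check the stapler again.

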